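# Fit a wheel to the vertical bench grinder and put the spare away

### The arm

A 7-joint arm with a two-finger parallel gripper is mounted at the origin on the work surface. World frame = base frame: x ahead of the robot, y to its left, z up, the work surface at z = 0. Lengths are in m, angles in rad, forces in N, time in s.
With the tool pointing down it reaches from about 0.4 to 0.925 m from the base axis. Payload 4.1 kg.
Tool frame: the origin (TCP) lies on the centre line of the jaws, within the pads' length; the fingertips stand 22 mm ahead of it and the grasp point (between the pads) lies 3 mm ahead of it; y points along the fingers, z is the direction in which the jaws open and shut, and the axes are right-handed (so a half turn about y gives the same grasp; the last joint's range is limited). The gripper opens to 85 mm and grips with 20 to 120 N. Pads are 22 mm wide; open, the fingers measure 114 mm over their backs; the gripper's body (76 mm by 85 mm) begins 54 mm behind the grasp point. The pads swing forward as they close: fully open they stand 13 mm farther back than shut.
Start: joints at [1.166, 0.398, 0.045, 1.537, -0.019, 1.207, -0.051], TCP at [0.196, -0.62, 0.253] pointing down, gripper open.
Joint ranges: [-2.82, 2.82], [-0.49, 2.23], [-1.37, 1.46], [0, 2.46], [-1.36, 4.5], [0.23, 2], [-2.94, 2.94]. Speed limits (rad/s): [2.57, 2.57, 3.14, 3.14, 3.14, 3.14, 3.14].

### API

Orientations are given as a rotation vector (axis times angle).
In Python, from station import arm, eyes gives the robot as it stands.
- The arm moves only by the tool apply_moves, never from a script. Its arguments are lists of equal length, an entry for each row: "rotation": the turn, a rotation vector about the tool's x, y, z in degrees, a list of three; "slide": the shift along the tool's x, y, z in mm, a list of three; "jaw": the opening, from -1 (shut) to 1 (fully open), so that 0 is half open. In form: {"rotation": [[rx, ry, rz], ...], "slide": [[x, y, z], ...], "jaw": [jaw, ...]}. A call has 1 to 5 rows; each row is the pose to reach, as a shift and turn from the pose commanded when the call began, along the tool's axes at that moment; what a row does not reach only later rows make up. A row lasts 1/10 s, in which the tool goes at most 50 mm and 8.59 degrees, less where a joint would pass 70% of its speed; a pose out of reach is approached as far as the arm can. A call with a gripper value outside its range is refused whole. The fingers move at their own pace and stop on an object; "newtons" is the grip in N (left out, the last holds). Time passes only in rows, so rows that repeat a pose let the fingers close. It gives the time, the measured TCP pose, the force and the opening at its end, in the units of the state.
- arm.state(): the state, without advancing time (a new reading comes with each control period).
- eyes.capture(name): name is "side" or "top"; returns the picture (420x560x3 uint8, red, green, blue); there is no depth.
- eyes.calibration(name): a dict with "fovy" (degrees; the focal length in pixels is half the picture's height over the tangent of half this angle, whatever the lens; pixels are square), "cx", "cy" (the principal point, pixels), "R" (3x3) and "t" (3): a world point X has camera coordinates R X + t. Camera axes: x right, y down, z forward; pixel columns grow to the right and rows downward; lengths in m; the calibration is good to about 2 mm. A picture is of the moment at which its call begins. calibration takes no time and is no camera call.
- arm.job_done(): hands the job in, once; it reports no verdict.
The state is a dict: "time_s": time; "q": joint angles; "joint_vel": joint speeds; "joint_efforts": joint torques, N m; "tool_pos": TCP position; "orientation": TCP orientation; "contact_force": force on the tool from outside, world axes, zero at the start; "ft_torque": the same for the moment, N m; "opening": finger opening in m.
Only numpy, scipy, OpenCV 4.12 (cv2) and the standard library are available. Lean on these libraries where they do the work, as an engineer would, in place of code of your own. Each camera call takes 0.05 s, during which the arm holds its last target.

### The job

Fit the large abrasive wheel to the upright steel spindle of the bench grinder: first the broad steel flange, then the large wheel, then the small steel washer, and last the black cap on top, each resting flat on the one below. Put the small abrasive wheel away on the wooden storage peg, flat on its block. Leave the jar, the screwdriver and the brush where they are, and let go of everything at the end.

Things in the scene. Friction and masses are not known exactly. Their poses are not given: they have to be found in the camera images.
- flange_mid (a point): Broad flat dark steel disc (flange), 56 mm in diameter, 10 mm thick, with an 18 mm hole through its middle; lies flat on the table. Point at its centre, half-way up; z is its axis.
- large_wheel_mid (a point): Large brown abrasive wheel, 52 mm in diameter, 24 mm thick, with an 18 mm hole through its middle; lies flat on the table. Point at its centre, half-way up; z is its axis.
- small_wheel_mid (a point): Small brown abrasive wheel, 36 mm in diameter, 24 mm thick, with an 18 mm hole through its middle; lies flat on the table. Point at its centre, half-way up; z is its axis.
- washer_mid (a point): Small flat dark steel washer, 36 mm in diameter, 8 mm thick, with an 18 mm hole through its middle; lies flat on the table. Point at its centre, half-way up; z is its axis.
- cap_mid (a point): Black ribbed plastic cap, 34 mm in diameter, 26 mm tall, closed and bevelled at the top; a plain hole (no thread) 18 mm wide and 12 mm deep in its underside slips over the spindle's end. Stands hole down on the table. Point at its centre, half-way up; z is its axis, up.
- spindle_seat (a point): Bench grinder with a vertical spindle, fixed to the table: a dark 150 x 150 mm foot, a round grey motor body with an aluminium top plate 128 mm in diameter at 95 mm above the table, on it a boss 44 mm in diameter and 8 mm high, and from that the bare steel spindle, 12 mm in diameter and 50 mm long (the last 7 mm taper to 5 mm). It does not turn. Point on the spindle's axis on top of the boss, 103 mm above the table, where the first part rests; z is the axis, up.
- peg_seat (a point): Storage peg, fixed to the table: a wooden block 100 x 100 mm, 20 mm high, with an upright wooden peg 12 mm in diameter and 33 mm long (the last 7 mm taper to 5 mm) in its middle. Point on the peg's axis on top of the block, 20 mm above the table; z is the axis, up.
- jar_mid (a point): Bystander: amber glass jar with a steel lid, 60 mm in diameter, 85 mm tall, beyond the work. Point at its centre.
- screwdriver_grip (a point): Bystander: screwdriver lying to the left. Point on its handle.
- brush_grip (a point): Bystander: brush lying to the right. Point on its handle.

How it is judged:
At the end, for the whole second after the job is handed in: On the spindle, from the bottom: flange, large wheel, washer, cap (closed side up); on the wooden peg the small wheel. Each is centred on its spindle or peg within 6 mm, at its seated height within 4 mm, flat within 0.15 rad, released and at rest (horizontal distance between each of flange_mid, large_wheel_mid, washer_mid, cap_mid and spindle_seat below 0.006 m and z of flange_mid in the frame of spindle_seat between 0.001 and 0.009 m and angle between the z axis of each of flange_mid, large_wheel_mid, washer_mid, cap_mid and the z axis of spindle_seat, either way round below 0.15 rad and linear speed of each of flange, large_wheel, washer, cap, small_wheel below 0.02 m/s and z of large_wheel_mid in the frame of spindle_seat between 0.018 and 0.026 m and z of washer_mid in the frame of spindle_seat between 0.034 and 0.042 m and z of cap_mid in the frame of spindle_seat between 0.051 and 0.059 m and horizontal distance between small_wheel_mid and peg_seat below 0.006 m and z of small_wheel_mid in the frame of peg_seat between 0.008 and 0.016 m and angle between the z axis of small_wheel_mid and the z axis of peg_seat, either way round below 0.15 rad and angle between cap_mid's own z axis and vertical below 0.3 rad); the robot touches nothing.
It fails at once if the jar is pushed more than 30 mm (distance of jar_mid from where it was at the start of the episode above 0.03 m).
It fails at once if the screwdriver is pushed more than 30 mm (distance of screwdriver_grip from where it was at the start of the episode above 0.03 m).
It fails at once if the brush is pushed more than 30 mm (distance of brush_grip from where it was at the start of the episode above 0.03 m).
It also fails if it takes over 120 s, if anything falls off the work surface, if the arm or the gripper's body presses on something with over 40 N, if the wrist force passes 120 N, or if a joint passes its speed limit or range.

## Working session

There is one attempt and no reset: what is moved stays moved. The work goes in short steps, Python scripts to look and compute and a tool call to move; the robot and the scene stay as the last step left them, time stands still between calls to the robot, and variables do not carry over. Pictures are saved under pics/ and viewed, and the job is handed in when it is done.

Besides the shell and the picture viewer there is one more tool, called after "Emit:" as name(argument=value, ...) on one line, values as JSON. apply_moves: Moves the arm, as the interface text tells. Its arguments: {"type":"object","properties":{"rotation":{"type":"array","items":{"type":"array","items":{"type":"number"}}},"slide":{"type":"array","items":{"type":"array","items":{"type":"number"}}},"jaw":{"type":"array","items":{"type":"number"}},"newtons":{"type":"number"}},"required":["rotation","slide","jaw"]}

```bash
ls; mkdir -p pics
python3 - <<'E'
from station import arm, eyes
import cv2
print(arm.state())
for n in("side","top"):
    im=eyes.capture(n); cv2.imwrite(f"pics/{n}0.png",im[:,:,::-1]); print(n,eyes.calibration(n))
E
```

```text
pics
{'time_s': 0.0, 'q': array([ 1.16600511,  0.39920119,  0.04502458,  1.53788279, -0.01873009,
        1.20689586, -0.05068439]), 'joint_vel': array([ 0.00048049, -0.00012742, -0.00245761, -0.00049994, -0.00050649,
       -0.00117269,  0.00058739]), 'joint_efforts': array([ 1.06466541e-03, -4.75121605e+01,  1.36481747e+00, -2.54222345e+01,
        1.15414563e-02,  9.34620621e-03,  1.53177626e-05]), 'tool_pos': array([ 0.19553963, -0.61926888,  0.25225604]), 'orientation': array([-0.31749512,  2.05876962, -2.05476577]), 'contact_force': array([-0.76084633, -0.1406749 , -0.23833735]), 'ft_torque': array([-0.00506718,  0.01616784, -0.03316185]), 'opening': 0.08550305202354162}
side {'fovy': 50.85628598651744, 'cx': 276.0364026654636, 'cy': 214.0675805672195, 'R': array([[ 0.97604151, -0.2174181 , -0.00850543],
       [-0.12441385, -0.52560039, -0.84158507],
       [ 0.17850537,  0.82248015, -0.54005762]]), 't': array([-0.60856458,  0.14042829,  1.0220289 ])}
top {'fovy': 46.97484188284076, 'cx': 277.2762823656984, 'cy': 205.17372790779257, 'R': array([[-0.01806019, -0.99951142, -0.02550986],
       [-0.98307127,  0.02240433, -0.18184864],
       [ 0.18233132,  0.02179379, -0.98299559]]), 't': array([0.03056694, 0.63759934, 1.18113634])}
```

View pics/side0.png

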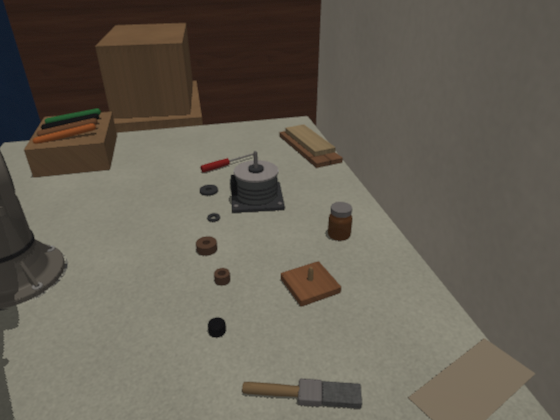

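View pics/top0.png

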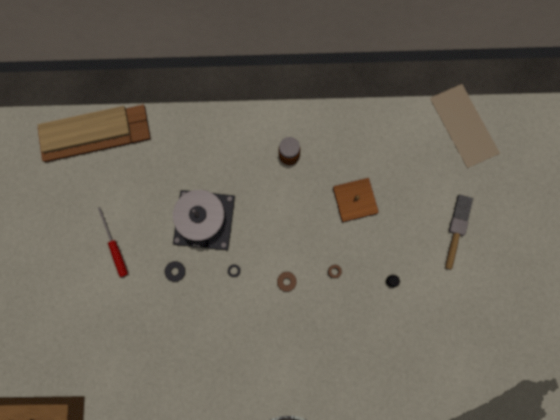

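```bash
cat > h.py <<'E'
import numpy as np, cv2
from station import arm, eyes
from scipy.spatial.transform import Rotation as Ro
def K(c,H=420):
    f=H/2/np.tan(np.radians(c['fovy']/2)); return f
def proj(n,X):
    c=eyes.calibration(n); p=np.array(c['R'])@np.array(X)+c['t']; f=K(c)
    return np.array([c['cx']+f*p[0]/p[2], c['cy']+f*p[1]/p[2]])
def ray(n,uv):
    c=eyes.calibration(n); f=K(c); R=np.array(c['R'])
    d=R.T@np.array([(uv[0]-c['cx'])/f,(uv[1]-c['cy'])/f,1]); return -R.T@c['t'], d/np.linalg.norm(d)
def plane(n,uv,z):
    o,d=ray(n,uv); return o+d*(z-o[2])/d[2]
def two(uva,uvb):
    o1,d1=ray('top',uva);o2,d2=ray('side',uvb)
    s=np.linalg.lstsq(np.c_[d1,-d2],o2-o1,rcond=None)[0]
    a=o1+s[0]*d1;b=o2+s[1]*d2; return (a+b)/2, np.linalg.norm(a-b)
def crop(im,x0,y0,w,h,s,name):
    cv2.imwrite(name,cv2.resize(im[y0:y0+h,x0:x0+w,::-1],None,fx=s,fy=s,interpolation=cv2.INTER_CUBIC))
E
python3 - <<'E'
from h import *
t=eyes.capture('top'); s=eyes.capture('side')
np.save('t0.npy',t);np.save('s0.npy',s)
crop(t,150,170,260,130,3,'pics/tc.png'); crop(s,180,140,170,200,3,'pics/sc.png')
E
```

```text
(no output)
```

View pics/tc.png

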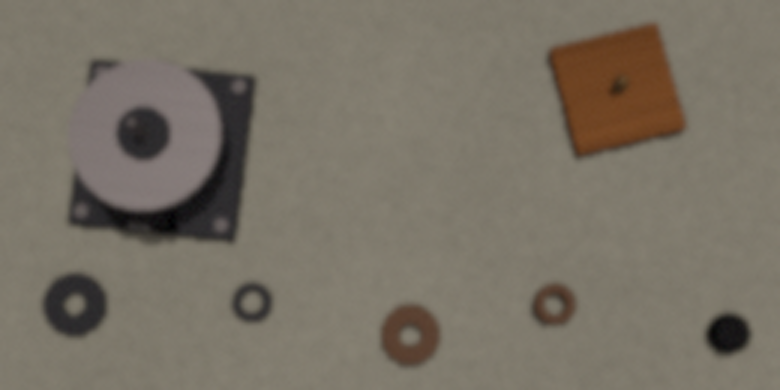

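View pics/sc.png

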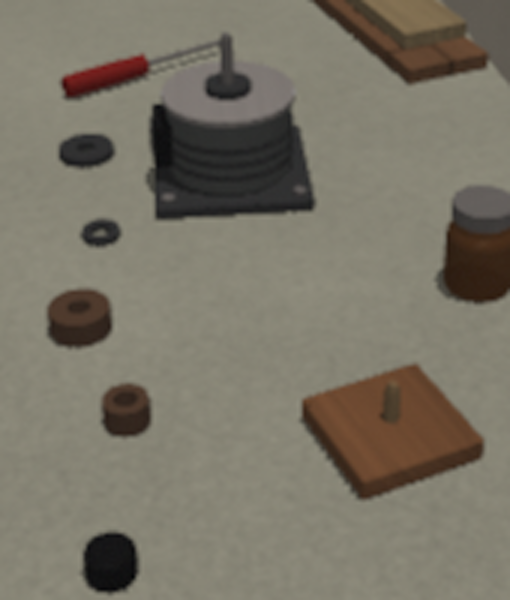

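```bash
cat > m.py <<'E'
from h import *
t=np.load('t0.npy');s=np.load('s0.npy')
bg=lambda im:np.abs(im.astype(int)-cv2.medianBlur(im,5)).max(2)
def blob(im,c,r,thr):
    x0,y0=int(c[0]-r),int(c[1]-r)
    p=cv2.resize(im[y0:y0+2*r,x0:x0+2*r],None,fx=8,fy=8,interpolation=cv2.INTER_CUBIC)
    v=p.min(2).astype(np.uint8); 
    _,m=cv2.threshold(v,0,255,cv2.THRESH_BINARY_INV+cv2.THRESH_OTSU)
    cs,_=cv2.findContours(m,cv2.RETR_EXTERNAL,cv2.CHAIN_APPROX_NONE)
    k=max(cs,key=cv2.contourArea); M=cv2.moments(cv2.convexHull(k))
    b=cv2.boundingRect(k)
    return np.array([M['m10']/M['m00'],M['m01']/M['m00']])/8+[x0-.44,y0-.44], np.array(b[2:])/8
D={'flange':((175,271),(209,190),.005),'washer':((234,270.5),(214,217),.004),'lw':((287,281.5),(206,246),.012),'sw':((334.5,271.5),(222,277),.012),'cap':((392.5,281),(217,327),.013)}
for n,(a,b,z) in D.items():
    pa,ba=blob(t,a,16,0);pb,bb=blob(s,b,14,0)
    X,e=two(pa,pb)
    print(n,pa.round(1),ba,pb.round(1),bb,'top',plane('top',pa,z).round(4),'side',plane('side',pb,z).round(4),'tri',X.round(4),round(e,4), 'size',(ba[0]/K(eyes.calibration('top'))*(1.18)).round(4))
E
python3 m.py
```

```text
flange [174.6 271.2] [21.25  21.375] [208.3 189.9] [18.625 11.5  ] top [0.4778 0.2917 0.005 ] side [0.4768 0.2856 0.005 ] tri [0.4775 0.2927 0.0011] 0.0009 size 0.0519
washer [233.6 270.5] [14.    13.875] [213.2 217.3] [13.5    9.375] top [0.4768 0.1365 0.004 ] side [0.4759 0.1312 0.004 ] tri [4.766e-01 1.370e-01 3.000e-04] 0.0009 size 0.0342
lw [286.3 281.5] [19.75 21.  ] [206.  245.8] [21.5 19.5] top [ 0.4455 -0.001   0.012 ] side [ 0.4451 -0.0064  0.012 ] tri [ 0.4454 -0.001   0.0081] 0.0004 size 0.0482
sw [334.1 271.3] [15.125 14.375] [221.6 276.5] [16.375 17.625] top [ 0.4692 -0.1254  0.012 ] side [ 0.4694 -0.13    0.012 ] tri [ 0.4695 -0.1258  0.0084] 0.0002 size 0.0369
cap [392.2 281. ] [14.625 13.875] [216.3 327.2] [18.25  20.125] top [ 0.4417 -0.2734  0.013 ] side [ 0.4417 -0.2792  0.013 ] tri [ 0.4418 -0.2744  0.008 ] 0.0 size 0.0357
```

```bash
cat > m2.py <<'E'
from h import *
t=np.load('t0.npy');s=np.load('s0.npy')
def big(m,off,sc=6):
    cs,_=cv2.findContours(m,cv2.RETR_EXTERNAL,cv2.CHAIN_APPROX_NONE);k=max(cs,key=cv2.contourArea)
    return k.reshape(-1,2)/sc+np.array(off)-.42
def up(im,x0,y0,w,h): return cv2.resize(im[y0:y0+h,x0:x0+w],None,fx=6,fy=6,interpolation=cv2.INTER_CUBIC)
# plate bright/purple: r+b-2g
def mom(k):
    M=cv2.moments(cv2.convexHull(k.astype(np.float32)));return np.array([M['m10']/M['m00'],M['m01']/M['m00']])
for n,im,b in(('top',t,(165,180,75,75)),('side',s,(226,150,60,35))):
    p=up(im,*b).astype(int); m=((p[...,2]-p[...,1]>-2)&(p.sum(2)>240)).astype(np.uint8)*255
    k=big(m,b[:2]); c=mom(k); e=cv2.fitEllipse(cv2.convexHull(k.astype(np.float32)))
    print(n,'plate',c,e,plane(n,c,.095),plane(n,e[0],.095)); cv2.imwrite(f'pics/m_{n}.png',m)
    q=np.array([plane(n,x,.095) for x in k]);print(q.min(0),q.max(0),(q.max(0)-q.min(0)))
for n,im,b in(('top',t,(325,172,60,55)),('side',s,(275,258,72,48))):
    p=up(im,*b).astype(int); m=(p[...,0]-p[...,2]>35).astype(np.uint8)*255
    m=cv2.morphologyEx(m,cv2.MORPH_OPEN,np.ones((9,9)))
    k=big(m,b[:2]); r=cv2.minAreaRect(k.astype(np.float32)); cv2.imwrite(f'pics/mb_{n}.png',m)
    h=cv2.approxPolyDP(cv2.convexHull(k.astype(np.float32)),2,True).reshape(-1,2)
    print(n,'block',r,plane(n,r[0],.02),h.round(1).tolist()); print(np.array([plane(n,x,.02) for x in h]).round(4))
E
python3 m2.py
python3 - <<'E'
from h import *
t=np.load('t0.npy');s=np.load('s0.npy')
a=[cv2.resize(t[195:235,175:225],None,fx=8,fy=8,interpolation=2),cv2.resize(t[180:220,335:385],None,fx=8,fy=8,interpolation=2)]
b=[cv2.resize(s[145:185,231:281],None,fx=8,fy=8,interpolation=2),cv2.resize(s[258:298,285:335],None,fx=8,fy=8,interpolation=2)]
cv2.imwrite('pics/sp.png',np.vstack([np.hstack(a),np.hstack(b)])[:,:,::-1][:600])
cv2.imwrite('pics/sp.png',cv2.convertScaleAbs(cv2.resize(np.vstack([np.hstack(a),np.hstack(b)])[:,:,::-1],(750,600)),alpha=1.8))
E
```

```text
top plate [201.70238669 217.5391137 ] ((200.81076049804688, 217.62156677246094), (10.74236011505127, 23.28250503540039), 18.895429611206055) [0.60438921 0.20536931 0.095     ] [0.60423073 0.20759488 0.095     ]
[0.57735121 0.19161554 0.095     ] [0.63329165 0.22168004 0.095     ] [5.59404453e-02 3.00644937e-02 4.44089210e-16]Traceback (most recent call last):
  File "m2.py", line 12, in <module>
    k=big(m,b[:2]); c=mom(k); e=cv2.fitEllipse(cv2.convexHull(k.astype(np.float32)))
                                ~~~~~~~~~~~~~~^^^^^^^^^^^^^^^^^^^^^^^^^^^^^^^^^^^^^^
cv2.error: OpenCV(4.12.0) /io/opencv/modules/imgproc/src/shapedescr.cpp:361: error: (-201:Incorrect size of input array) There should be at least 5 points to fit the ellipse in function 'fitEllipseNoDirect'
```

View pics/sp.png

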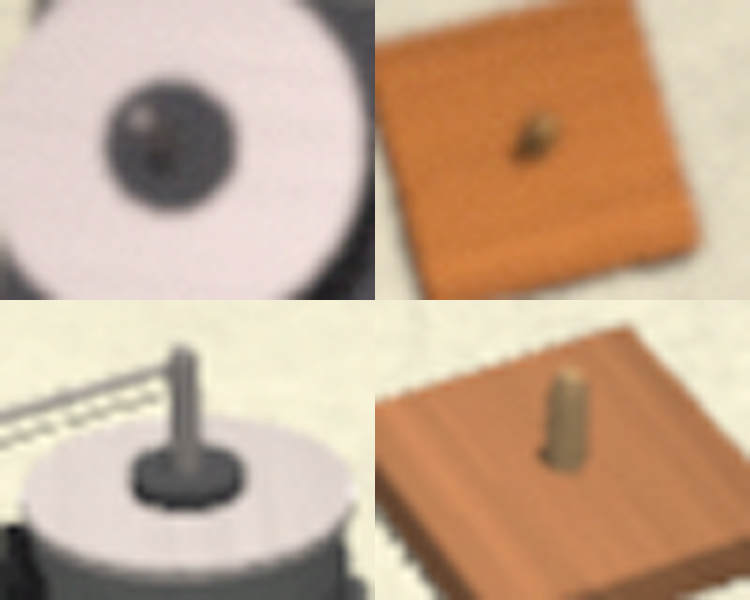

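```bash
cat > m2.py <<'E'
from h import *
import sys
t=np.load('t0.npy');s=np.load('s0.npy')
def up(im,x0,y0,w,h): return cv2.resize(im[y0:y0+h,x0:x0+w],None,fx=6,fy=6,interpolation=cv2.INTER_CUBIC)
def cont(m,off):
    cs,_=cv2.findContours(m,cv2.RETR_EXTERNAL,cv2.CHAIN_APPROX_NONE);k=max(cs,key=cv2.contourArea)
    return (k.reshape(-1,2)/6+np.array(off)-.42).astype(np.float32)
b=(186,202,24,24); g=up(t,*b).min(2); _,m=cv2.threshold(g,0,255,cv2.THRESH_BINARY_INV+cv2.THRESH_OTSU)
k=cont(m,b[:2]); e=cv2.fitEllipse(k);print('boss',e,plane('top',e[0],.099), 'd',np.mean(e[1])/K(eyes.calibration('top'))*1.09)
for z in(.103,.153):print(z)
g=up(t,165,180,75,75).astype(int); m=((g.sum(2)>285)).astype(np.uint8)*255
print(t[217,180],t[200,200],t[260,200],t[190,170])
# plate: saturation/hue
bb=(165,180,75,75); p=up(t,*bb).astype(int); m=((p[...,1]<p[...,2]+0)&(p.min(2)>75)).astype(np.uint8)*255
m=cv2.morphologyEx(m,cv2.MORPH_OPEN,np.ones((15,15)));cv2.imwrite('pics/m.png',m);k=cont(m,bb[:2]);e=cv2.fitEllipse(cv2.convexHull(k));print('plate',e,plane('top',e[0],.095))
# spindle axis from side
for uv,z in(((254.9,152),.151),((255.3,167.3),.103)):print('side',plane('side',uv,z))
print(two((193.8-.4,210.7-.4),(254.9,152.3)))
b=(325,172,60,55);p=up(t,*b).astype(int); m=(p[...,0]-p[...,2]>40).astype(np.uint8)*255
k=cont(m,b[:2]);r=cv2.minAreaRect(k);print('block',r,plane('top',r[0],.02),plane('top',r[0],.01))
print('peg base side',plane('side',(310.5,279.5),.02),plane('side',(310.6,267.7),.052))
print('peg tip', two((335+(545-375)/7.5-.4,180+122/7.5-.4),(310.6,267.7)))
E
python3 m2.py
```

```text
boss ((197.2650909423828, 214.0138397216797), (17.316585540771484, 17.41480255126953), 97.37057495117188) [0.61284983 0.21580237 0.099     ] d 0.039168816377498916
0.103
0.153
[127 118 116] [129 119 117] [125 120 108] [124 119 106]Traceback (most recent call last):
  File "m2.py", line 15, in <module>
    m=cv2.morphologyEx(m,cv2.MORPH_OPEN,np.ones((15,15)));cv2.imwrite('pics/m.png',m);k=cont(m,bb[:2]);e=cv2.fitEllipse(cv2.convexHull(k));print('plate',e,plane('top',e[0],.095))
                                                                                        ~~~~^^^^^^^^^^
  File "m2.py", line 6, in cont
    cs,_=cv2.findContours(m,cv2.RETR_EXTERNAL,cv2.CHAIN_APPROX_NONE);k=max(cs,key=cv2.contourArea)
                                                                       ~~~^^^^^^^^^^^^^^^^^^^^^^^^
ValueError: max() iterable argument is empty
```

View pics/m.png

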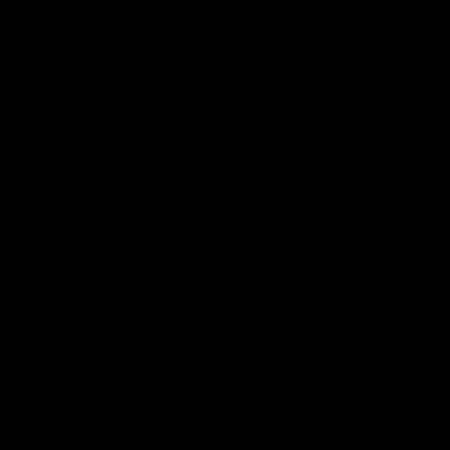

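```bash
sed -i "s/m=((p\[...,1\]<p\[...,2\]+0)&(p.min(2)>75))/q=cv2.GaussianBlur(p.astype(np.float32),(0,0),6); m=((q[...,1]-q[...,2]<6)\&(q.min(2)>80))/" m2.py; python3 m2.py
```

```text
boss ((197.2650909423828, 214.0138397216797), (17.316585540771484, 17.41480255126953), 97.37057495117188) [0.61284983 0.21580237 0.099     ] d 0.039168816377498916
0.103
0.153
[127 118 116] [129 119 117] [125 120 108] [124 119 106]
plate ((197.76324462890625, 214.22482299804688), (50.10017013549805, 51.53384017944336), 46.729713439941406) [0.61297044 0.21531355 0.095     ]
side [0.61109361 0.20682926 0.151     ]
side [0.61094098 0.20890117 0.103     ]
(array([0.61334592, 0.21628708, 0.14578217]), np.float64(0.0014566250909079218))
block ((355.4672546386719, 199.2123260498047), (37.06745910644531, 38.28028869628906), 75.96391296386719) [ 0.6566081  -0.18852661  0.02      ] [ 0.65855287 -0.18995017  0.01      ]
peg base side [ 0.65799492 -0.19379071  0.02      ] [ 0.65762321 -0.19200529  0.052     ]
peg tip (array([ 0.65901943, -0.18926786,  0.04967926]), np.float64(0.0010125298349305686))
```

View pics/m.png

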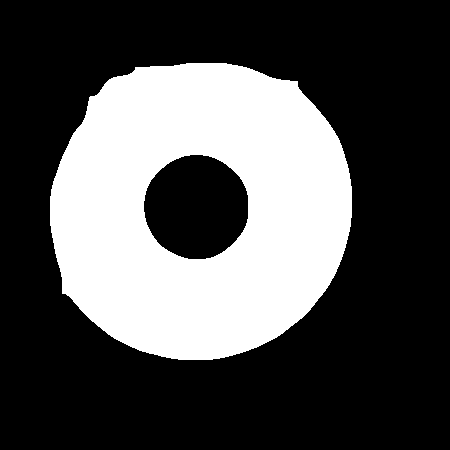

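```bash
cat > go.py <<'E'
from h import *
import sys
# usage: go.py x y z yawdeg : yaw = direction of tool z (jaw) from world x, tool y down
def goal(x,y,z,yaw):
    s=arm.state(); R0=Ro.from_rotvec(s['orientation']).as_matrix()
    best=None
    for k in(0,180,-180):
        a=np.radians(yaw+k); zz=np.array([np.cos(a),np.sin(a),0]); yy=np.array([0,0,-1.]); xx=np.cross(yy,zz)
        R=np.c_[xx,yy,zz]; rv=Ro.from_matrix(R0.T@R).as_rotvec(degrees=True)
        if best is None or np.linalg.norm(rv)<np.linalg.norm(best): best=rv
    sl=R0.T@(np.array([x,y,z])-s['tool_pos'])*1000
    print('t',round(s['time_s'],2),'pos',s['tool_pos'].round(4),'F',s['contact_force'].round(1),'open',round(s['opening'],4),'q7',s['q'].round(2)[[0,6]],'jawdir',R0[:,2].round(3))
    print('rot',best.round(1),'slide',sl.round(1),'len',np.linalg.norm(sl).round(0))
goal(*map(float,sys.argv[1:5]))
E
python3 go.py .478 .291 .15 90; python3 go.py .478 .291 .15 0
```

```text
t 0.2 pos [ 0.1956 -0.6195  0.2527] F [-1.3 -0.1  0.3] open 0.0857 q7 [ 1.17 -0.05] jawdir [ 0.301 -0.954 -0.001]
rot [ 0.1 17.5  0. ] slide [-543.5  103.5 -783.1] len 959.0
t 0.2 pos [ 0.1956 -0.6195  0.2527] F [-1.3 -0.1  0.3] open 0.0857 q7 [ 1.17 -0.05] jawdir [ 0.301 -0.954 -0.001]
rot [  0.1 -72.5  -0. ] slide [-543.5  103.5 -783.1] len 959.0
```

```bash
python3 go.py .469 -.126 .2 90
```

```text
t 0.2 pos [ 0.1956 -0.6195  0.2527] F [-1.3 -0.1  0.3] open 0.0857 q7 [ 1.17 -0.05] jawdir [ 0.301 -0.954 -0.001]
rot [ 0.1 17.5  0. ] slide [-409.3   53.1 -388.2] len 567.0
```

Emit:
apply_moves(rotation=[[0, 3.5, 0], [0, 7, 0], [0, 10.5, 0], [0, 14, 0], [0, 17.5, 0]], slide=[[-34, 0, -32], [-68, 0, -64], [-102, 0, -96], [-136, 0, -128], [-170, 0, -160]], jaw=[1, 1, 1, 1, 1])

```text
time_s: 0.7
tool_pos: [0.3103, -0.4143, 0.2533]
orientation: [-0.003, -2.22, 2.221]
contact_force: [0.7, -0.4, 0.1]
opening: 0.0855
```

```bash
python3 go.py .469 -.126 .12 90
```

```text
t 0.7 pos [ 0.3103 -0.4143  0.2533] F [ 0.7 -0.4  0.1] open 0.0855 q7 [ 0.86 -0.73] jawdir [-0.002 -1.     0.   ]
rot [-0.  -0.1 -0. ] slide [-158.   133.2 -288.6] len 355.0
```

Emit:
apply_moves(rotation=[[0, 0, 0], [0, 0, 0], [0, 0, 0], [0, 0, 0], [0, 0, 0]], slide=[[-23, 17, -40], [-46, 34, -80], [-69, 51, -120], [-92, 68, -160], [-115, 85, -200]], jaw=[1, 1, 1, 1, 1])

```text
time_s: 1.2
tool_pos: [0.4252, -0.2144, 0.1679]
orientation: [0.001, 2.22, -2.222]
contact_force: [1.3, -0.0, -0.1]
opening: 0.0854
```

```bash
python3 go.py .469 -.126 .09 90
```

```text
t 1.2 pos [ 0.4252 -0.2144  0.1679] F [ 1.3 -0.  -0.1] open 0.0854 q7 [ 0.56 -1.24] jawdir [ 0.    -1.     0.001]
rot [-0.  0. -0.] slide [-43.8  77.9 -88.5] len 126.0
```

Move above the small wheel with a partly closed jaw, and look.

Emit:
apply_moves(rotation=[[0, 0, 0], [0, 0, 0], [0, 0, 0], [0, 0, 0], [0, 0, 0]], slide=[[-22, 35, -44], [-44, 78, -88.5], [-44, 78, -88.5], [-44, 78, -88.5], [-44, 78, -88.5]], jaw=[0.5, 0.5, 0.5, 0.5, 0.5])

```text
time_s: 1.7
tool_pos: [0.4683, -0.1278, 0.0902]
orientation: [-0.002, 2.221, -2.222]
contact_force: [0.2, -0.8, -0.4]
opening: 0.0641
```

Run:
```python
from h import *
t=eyes.capture('top'); s=eyes.capture('side')
a=cv2.resize(t[220:320,270:400],(650,500),interpolation=2); crop(t,270,220,130,100,6,'pics/t1.png'); crop(s,160,180,130,130,4.5,'pics/s1.png')
p=arm.state(); print(p['tool_pos'],p['opening'])
for z in(.022,.003,0): print(z,proj('top',p['tool_pos']-[0,0,z]),proj('side',p['tool_pos']-[0,0,z]))
```

```text
[ 0.46868657 -0.12923146  0.09111838] 0.06396389135627809
0.022 [337.6948735  270.39126161] [219.29132343 256.2471905 ]
0.003 [338.45450453 270.00758214] [218.60458472 249.2815256 ]
0 [338.57665529 269.94588542] [218.49479645 248.16793128]
```

View pics/t1.png

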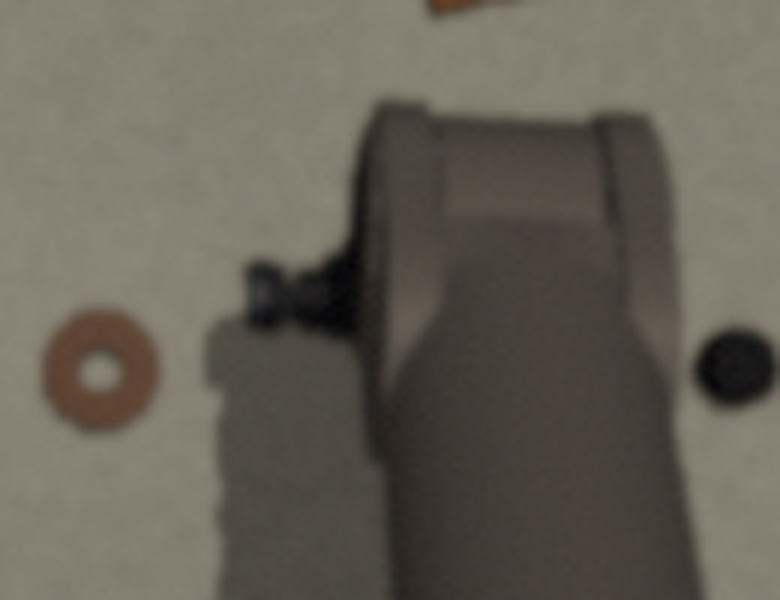

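View pics/s1.png

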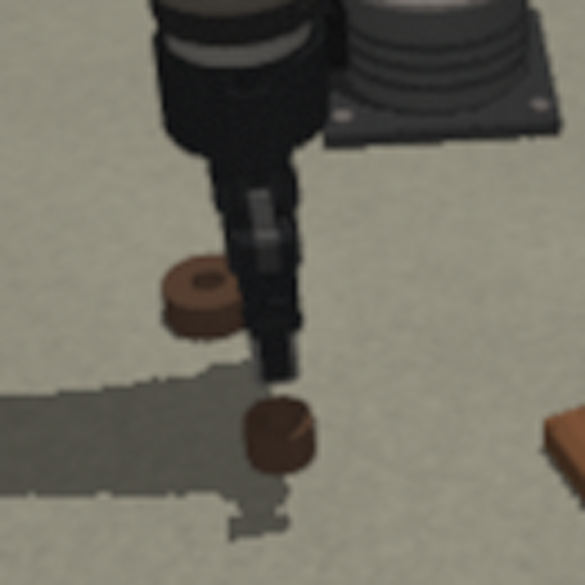

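Emit:
apply_moves(rotation=[[0, 0, 0], [0, 0, 0], [0, 0, 0], [0, 0, 0], [0, 0, 0]], slide=[[0, 30, -3], [0, 55, -3], [0, 66, -3], [0, 66, -3], [0, 66, -3]], jaw=[0.5, 0.5, 0.2, -0.1, -0.5], newtons=20)

```text
time_s: 2.3
tool_pos: [0.4691, -0.1254, 0.0252]
orientation: [0.003, 2.22, -2.222]
contact_force: [0.5, -0.1, -0.6]
opening: 0.036
```

Emit:
apply_moves(rotation=[[0, 0, 0], [0, 0, 0], [0, 0, 0], [0, 0, 0]], slide=[[0, 0, 0], [0, 0, 0], [0, 0, 0], [0, 0, 0]], jaw=[-0.7, -0.7, -0.7, -0.7])

```text
time_s: 2.7
tool_pos: [0.4688, -0.1246, 0.0247]
orientation: [0.0, 2.22, -2.221]
contact_force: [-0.6, 0.5, -0.9]
opening: 0.0359
```

Run:
```python
from h import *
s=eyes.capture('side'); crop(s,160,180,130,130,4.5,'pics/s2.png')
p=arm.state(); print(p['tool_pos'],p['opening'],p['contact_force'])
```

```text
[ 0.46865519 -0.12457203  0.02453546] 0.0357109783488464 [-0.29468378  0.26053286 -0.11239342]
```

View pics/s2.png

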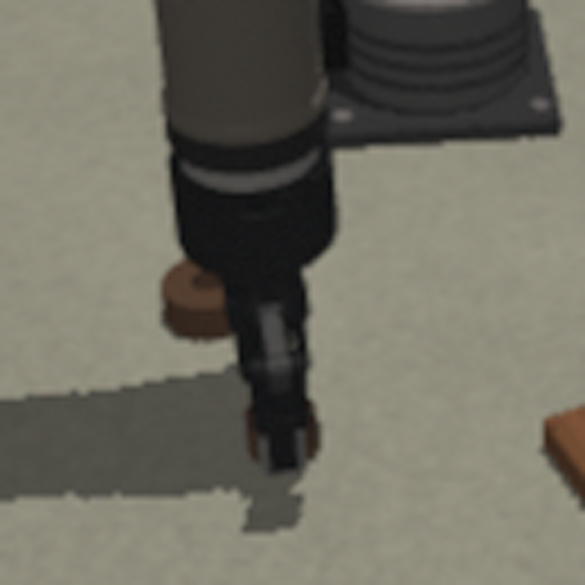

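Emit:
apply_moves(rotation=[[0, 0, 0], [0, 0, 0], [0, 0, 0], [0, 0, 0], [0, 0, 0]], slide=[[0, -40, 0], [-30, -76, 10], [-75, -76, 26], [-120, -76, 42], [-165, -76, 58]], jaw=[-0.7, -0.7, -0.7, -0.7, -0.7], newtons=40)

```text
time_s: 3.25
tool_pos: [0.6352, -0.1832, 0.1009]
orientation: [0.0, 2.22, -2.221]
contact_force: [0.7, 1.1, -0.2]
opening: 0.035
```

```bash
python3 go.py .658 -.1885 .1 90
```

```text
t 3.25 pos [ 0.6352 -0.1832  0.1009] F [ 0.7  1.1 -0.2] open 0.035 q7 [ 0.38 -1.47] jawdir [ 0.    -1.     0.001]
rot [-0.  0. -0.] slide [-22.8   0.9   5.3] len 23.0
```

Emit:
apply_moves(rotation=[[0, 0, 0], [0, 0, 0], [0, 0, 0], [0, 0, 0]], slide=[[-23, 1, 5], [-23, 12, 5], [-23, 12, 5], [-23, 12, 5]], jaw=[-0.7, -0.7, -0.7, -0.7])

```text
time_s: 3.65
tool_pos: [0.6547, -0.1869, 0.0873]
orientation: [0.004, -2.221, 2.22]
contact_force: [-0.6, -0.2, -2.0]
opening: 0.0353
```

```bash
python3 go.py .658 -.1885 .1 90
python3 - <<'E'
from h import *
s=eyes.capture('side'); crop(s,260,210,90,100,6,'pics/s3.png')
t=eyes.capture('top'); crop(t,310,150,100,100,5,'pics/t3.png')
print(proj('side',[.658,-.1885,.053]),proj('side',[.658,-.1885,.02]))
E
```

```text
t 3.65 pos [ 0.6547 -0.1869  0.0873] F [-0.6 -0.2 -2. ] open 0.0353 q7 [ 0.37 -1.47] jawdir [ 0.001 -1.    -0.001]
rot [0.  0.  0.2] slide [ -3.3 -12.7   1.6] len 13.0
[310.32667829 266.30279949] [309.82635085 277.94569437]
```

View pics/s3.png

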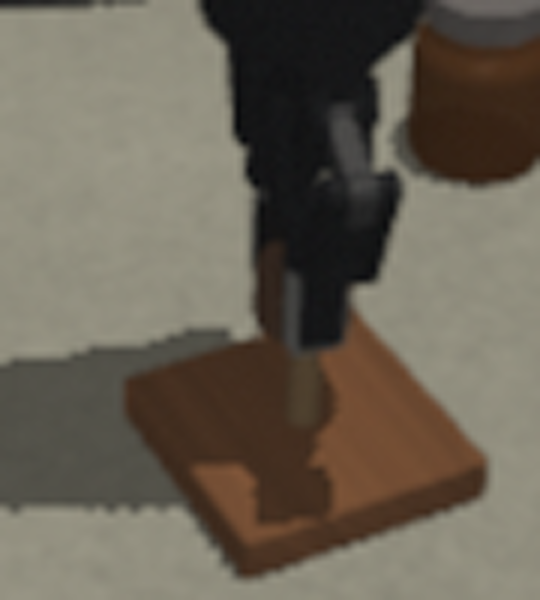

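View pics/t3.png

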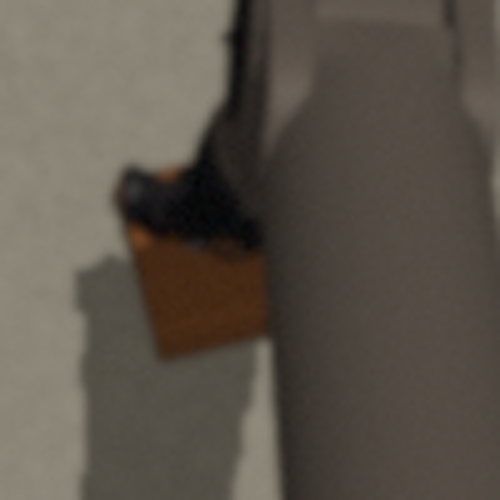

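Emit:
apply_moves(rotation=[[0, 0, 0], [0, 0, 0], [0, 0, 0], [0, 0, 0], [0, 0, 0]], slide=[[-2.5, 0, 1], [-2.5, 6, 1], [-2.5, 12, 1], [-2.5, 18, 1], [-2.5, 22, 1]], jaw=[-0.7, -0.7, -0.7, -0.7, -0.7])

```text
time_s: 4.25
tool_pos: [0.6578, -0.1892, 0.0653]
orientation: [0.003, -2.219, 2.221]
contact_force: [-1.9, -1.1, 0.9]
opening: 0.0351
```

```bash
python3 go.py .658 -.1885 .0445 90
python3 - <<'E'
from h import *
s=eyes.capture('side'); crop(s,260,210,90,100,6,'pics/s4.png')
E
```

```text
t 4.25 pos [ 0.6578 -0.1892  0.0653] F [-1.9 -1.1  0.9] open 0.0351 q7 [ 0.37 -1.48] jawdir [-0.    -1.     0.001]
rot [-0.  -0.   0.1] slide [-0.2 20.8 -0.7] len 21.0
```

View pics/s4.png

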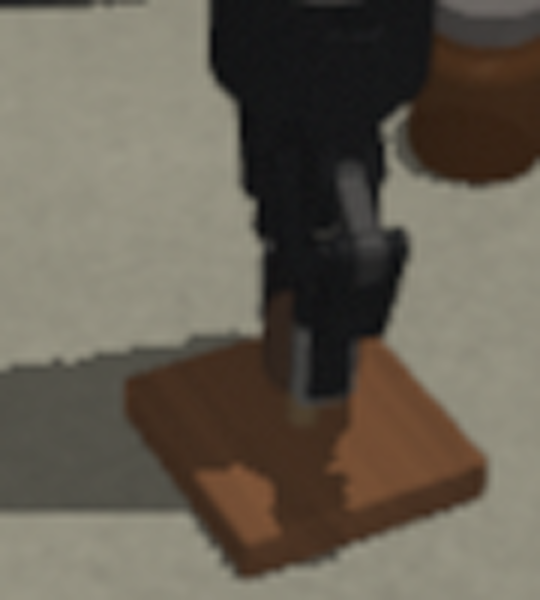

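Emit:
apply_moves(rotation=[[0, 0, 0], [0, 0, 0], [0, 0, 0], [0, 0, 0], [0, 0, 0]], slide=[[0, 10, 0], [0, 16, 0], [0, 19, 0], [0, 20, 0], [0, 20, 0]], jaw=[-0.7, -0.7, -0.7, -0.7, -0.7])

```text
time_s: 4.8
tool_pos: [0.6578, -0.1891, 0.0456]
orientation: [0.003, -2.219, 2.221]
contact_force: [-4.6, -2.2, -0.2]
opening: 0.0357
```

```bash
python3 go.py .658 -.1885 .0445 90
```

```text
t 4.8 pos [ 0.6578 -0.1891  0.0456] F [-4.6 -2.2 -0.2] open 0.0357 q7 [ 0.36 -1.48] jawdir [-0.    -1.     0.001]
rot [-0.  -0.   0.2] slide [-0.2  1.1 -0.6] len 1.0
```

Emit:
apply_moves(rotation=[[0, 0, 0], [0, 0, 0], [0, 0, 0], [0, 0, 0], [0, 0, 0]], slide=[[0, 0, 0], [0, 0, 0], [0, -30, 0], [0, -75, 0], [40, -90, 0]], jaw=[0.3, 0.6, 0.7, 0.7, 0.7])

```text
time_s: 5.3
tool_pos: [0.6277, -0.1865, 0.1422]
orientation: [0.014, 2.21, -2.211]
contact_force: [0.4, -0.6, 0.2]
opening: 0.073
```

```bash
python3 go.py .477 .2915 .09 90
python3 - <<'E'
from h import *
s=eyes.capture('side'); crop(s,260,210,90,100,6,'pics/s5.png')
E
```

```text
t 5.3 pos [ 0.6277 -0.1865  0.1422] F [ 0.4 -0.6  0.2] open 0.073 q7 [ 0.4  -1.45] jawdir [ 0.004 -1.     0.   ]
rot [-0.   0.2 -1. ] slide [ 149.6   49.5 -478.6] len 504.0
```

View pics/s5.png

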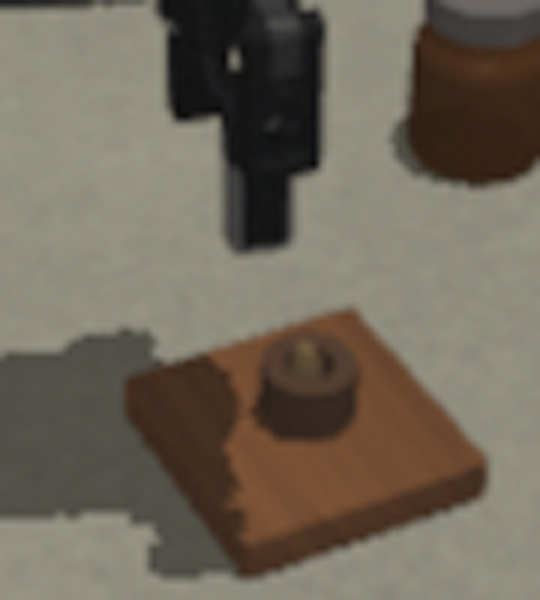

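Emit:
apply_moves(rotation=[[0, 0, 0], [0, 0, 0], [0, 0, 0], [0, 0, 0], [0, 0, 0]], slide=[[28, 0, -40], [56, 0, -80], [84, 0, -120], [112, 0, -160], [135, 0, -200]], jaw=[0.7, 0.7, 0.7, 0.7, 0.7])

```text
time_s: 5.85
tool_pos: [0.483, 0.0138, 0.1366]
orientation: [0.001, 2.221, -2.219]
contact_force: [0.5, -0.2, 0.8]
opening: 0.0726
```

```bash
python3 go.py .477 .2915 .09 90
```

```text
t 5.85 pos [0.483  0.0138 0.1366] F [ 0.5 -0.2  0.8] open 0.0726 q7 [ 0.17 -1.78] jawdir [ 0.001 -1.    -0.001]
rot [ 0.   0.1 -0.1] slide [   5.8   46.8 -277.7] len 282.0
```

Emit:
apply_moves(rotation=[[0, 0, 0], [0, 0, 0], [0, 0, 0], [0, 0, 0], [0, 0, 0]], slide=[[1, 0, -49], [2, 0, -98], [3, 0, -147], [4, 10, -196], [5, 20, -244]], jaw=[0.7, 0.7, 0.7, 0.7, 0.7])

```text
time_s: 6.35
tool_pos: [0.4792, 0.2591, 0.1169]
orientation: [0.002, 2.222, -2.216]
contact_force: [1.5, -0.3, 0.5]
opening: 0.0727
```

```bash
python3 go.py .477 .2915 .05 90
```

```text
t 6.35 pos [0.4792 0.2591 0.1169] F [ 1.5 -0.3  0.5] open 0.0727 q7 [-0.22 -2.32] jawdir [ 0.001 -1.    -0.003]
rot [ 0.2  0.1 -0.2] slide [  2.3  67.  -32.3] len 74.0
```

Emit:
apply_moves(rotation=[[0, 0, 0], [0, 0, 0], [0, 0, 0], [0, 0, 0], [0, 0, 0]], slide=[[1, 0, -32], [1, 40, -32], [1, 75, -32], [1, 85, -32], [1, 85, -32]], jaw=[0.7, 0.7, 0.6, 0.6, 0.6])

```text
time_s: 6.85
tool_pos: [0.4769, 0.2875, 0.0301]
orientation: [0.004, -2.22, 2.221]
contact_force: [-0.3, 0.1, 0.1]
opening: 0.0687
```

```bash
python3 go.py .4778 .2915 .02 90
python3 - <<'E'
from h import *
s=eyes.capture('side'); crop(s,150,120,110,100,6,'pics/s6.png')
E
```

```text
t 6.85 pos [0.4769 0.2875 0.0301] F [-0.3  0.1  0.1] open 0.0687 q7 [-0.31 -2.44] jawdir [ 0.001 -1.     0.001]
rot [-0.   0.   0.1] slide [-1.  10.1 -4. ] len 11.0
```

View pics/s6.png

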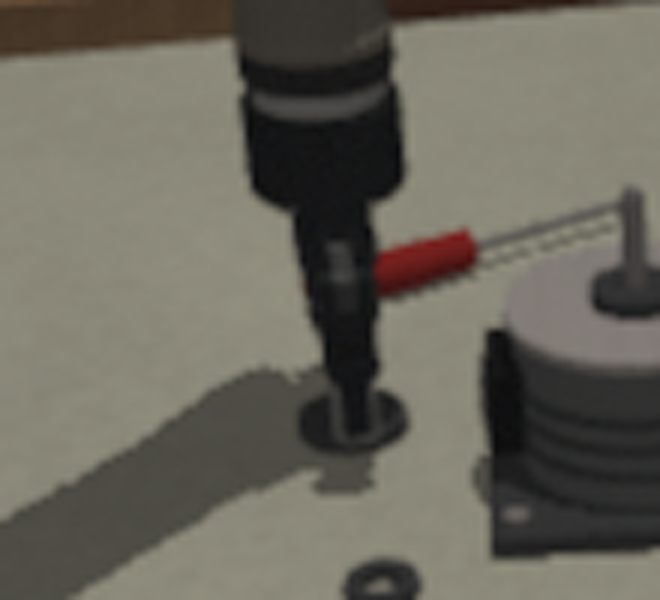

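Emit:
apply_moves(rotation=[[0, 0, 0], [0, 0, 0], [0, 0, 0], [0, 0, 0]], slide=[[-1, 3, -3], [-1, 6, -3], [-1, 8, -3], [-1, 9, -3]], jaw=[0.6, 0.6, 0.6, 0.6])

```text
time_s: 7.3
tool_pos: [0.4791, 0.2905, 0.0226]
orientation: [0.001, 2.221, -2.221]
contact_force: [-0.7, 0.1, -0.3]
opening: 0.0682
```

```bash
python3 go.py .4778 .2915 .02 90
python3 - <<'E'
from h import *
s=eyes.capture('side'); crop(s,180,150,60,60,10,'pics/s7.png')
E
```

```text
t 7.3 pos [0.4791 0.2905 0.0226] F [-0.7  0.1 -0.3] open 0.0682 q7 [-0.32 -2.45] jawdir [ 0. -1. -0.]
rot [ 0.  0. -0.] slide [ 1.3  2.6 -1. ] len 3.0
```

View pics/s7.png

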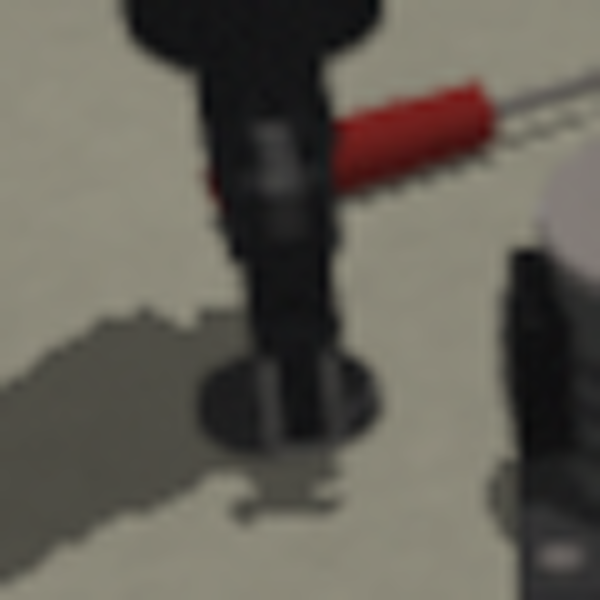

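Emit:
apply_moves(rotation=[[0, 0, 0], [0, 0, 0], [0, 0, 0], [0, 0, 0], [0, 0, 0]], slide=[[1, 3, -1], [1, 3.5, -1], [1, 3.5, -1], [1, 3.5, -1], [1, 3.5, -1]], jaw=[0.6, 0.5, 0.4, 0.2, 0], newtons=20)

```text
time_s: 7.85
tool_pos: [0.4778, 0.2911, 0.0188]
orientation: [-0.0, 2.221, -2.222]
contact_force: [-0.4, -1.8, 2.0]
opening: 0.0541
```

Emit:
apply_moves(rotation=[[0, 0, 0], [0, 0, 0], [0, 0, 0]], slide=[[0, 0, 0], [0, 0, 0], [0, 0, 0]], jaw=[0, -0.1, -0.1])

```text
time_s: 8.15
tool_pos: [0.4778, 0.2911, 0.0188]
orientation: [-0.001, 2.221, -2.222]
contact_force: [-0.7, -2.1, 3.4]
opening: 0.054
```

```bash
python3 go.py .4778 .2915 .02 90
python3 - <<'E'
from h import *
s=eyes.capture('side'); crop(s,180,150,60,60,10,'pics/s8.png')
E
```

```text
t 8.15 pos [0.4778 0.2911 0.0188] F [-0.7 -2.1  3.4] open 0.054 q7 [-0.32 -2.46] jawdir [ 0.    -1.     0.001]
rot [-0.  0.  0.] slide [ 0.  -1.2 -0.4] len 1.0
```

View pics/s8.png

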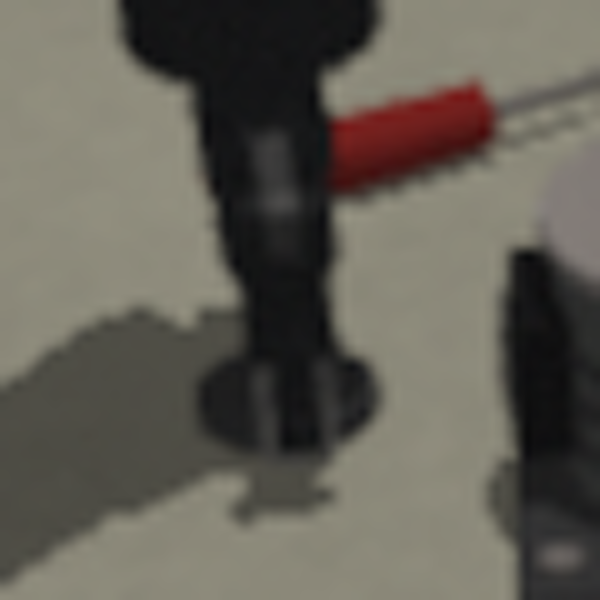

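Emit:
apply_moves(rotation=[[0, 0, 0], [0, 0, 0], [0, -8.5, 0], [0, -17, 0], [0, -25.5, 0]], slide=[[0, 0, 0], [0, -5, 0], [0, -5, 0], [0, -5, 0], [0, -5, 0]], jaw=[0.6, 0.7, 0.7, 0.7, 0.7])

```text
time_s: 8.7
tool_pos: [0.4781, 0.2922, 0.0242]
orientation: [-0.452, 1.971, -1.969]
contact_force: [-0.2, 0.9, -0.2]
opening: 0.0728
```

Emit:
apply_moves(rotation=[[0, -8.5, 0], [0, -17, 0], [0, -25.5, 0], [0, -34, 0], [0, -42.5, 0]], slide=[[0, 0, 0], [0, 0, 0], [0, 0, 0], [0, 0, 0], [0, 0, 0]], jaw=[0.7, 0.7, 0.7, 0.7, 0.7])

```text
time_s: 9.2
tool_pos: [0.4781, 0.292, 0.0241]
orientation: [-1.005, 1.482, -1.481]
contact_force: [-0.2, -0.8, -0.6]
opening: 0.0724
```

```bash
python3 go.py .4778 .2911 .0185 0
```

```text
t 9.2 pos [0.4781 0.292  0.0241] F [-0.2 -0.8 -0.6] open 0.0724 q7 [-0.1  -1.44] jawdir [ 0.93  -0.368  0.   ]
rot [ -0.  -21.6  -0.1] slide [1.  5.6 0. ] len 6.0
```

Emit:
apply_moves(rotation=[[0, -8, 0], [0, -16, 0], [0, -21.6, 0], [0, -21.6, 0], [0, -21.6, 0]], slide=[[1, 0, 0], [1, 0, 0], [1, 5, 0], [1, 6, 0], [1, 6, 0]], jaw=[0.7, 0.7, 0.6, 0.5, 0.3], newtons=20)

```text
time_s: 9.7
tool_pos: [0.4778, 0.2908, 0.0181]
orientation: [-1.204, 1.216, -1.216]
contact_force: [-0.6, -0.3, -2.3]
opening: 0.0558
```

Run:
```python
from h import *
s=eyes.capture('side'); crop(s,180,150,60,60,10,'pics/s9.png')
```

Emit:
apply_moves(rotation=[[0, 0, 0], [0, 0, 0], [0, 0, 0], [0, 0, 0], [0, 0, 0]], slide=[[0, 0, 0], [0, 0, 0], [0, 0, 0], [0, 0, 0], [0, 0, 0]], jaw=[0.1, 0, 0, -0.1, -0.1])

```text
time_s: 10.25
tool_pos: [0.4777, 0.2908, 0.0181]
orientation: [-1.205, 1.214, -1.214]
contact_force: [1.3, 0.3, 3.3]
opening: 0.0554
```

```bash
python3 go.py .4778 .2915 .02 0
python3 - <<'E'
from h import *
s=eyes.capture('side'); crop(s,180,150,60,60,10,'pics/s10.png')
E
```

```text
t 10.25 pos [0.4777 0.2908 0.0181] F [1.3 0.3 3.3] open 0.0554 q7 [-0.04 -1.13] jawdir [ 1.    -0.007  0.001]
rot [-0.  -0.4 -0. ] slide [-0.7 -1.9  0.1] len 2.0
```

View pics/s9.png

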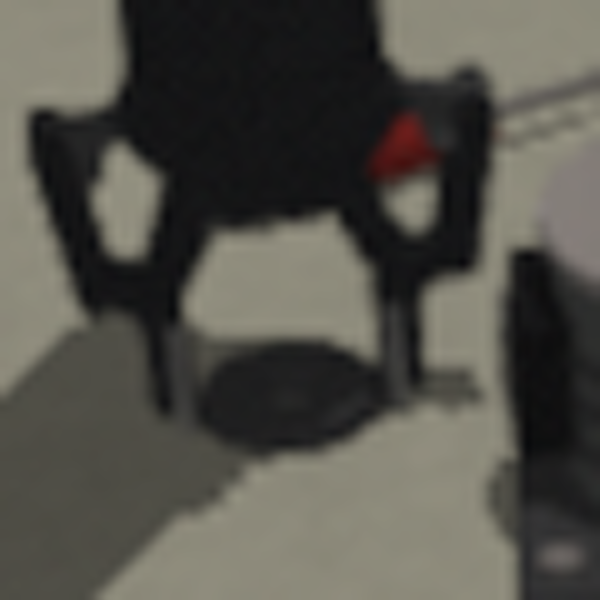

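View pics/s10.png

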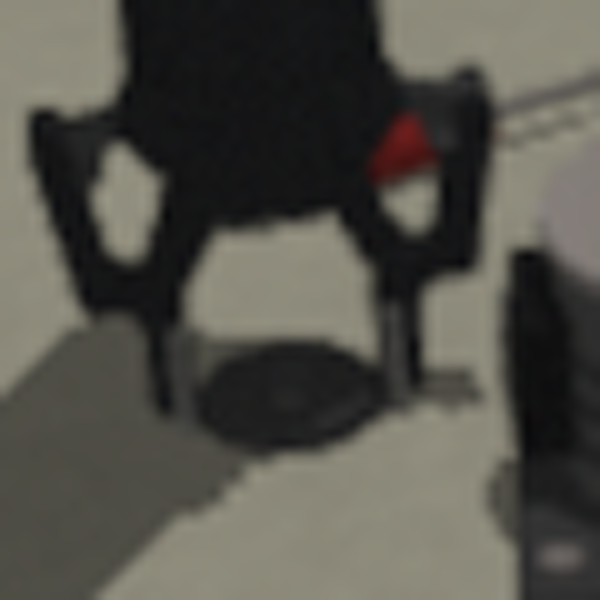

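Emit:
apply_moves(rotation=[[0, 0, 0], [0, 0, 0], [0, 0, 0], [0, 0, 0], [0, 0, 0]], slide=[[0, -10, 0], [0, -45, 0], [0, -90, 0], [0, -135, 0], [0, -172, 0]], jaw=[-0.1, -0.1, -0.1, -0.1, -0.1], newtons=60)

```text
time_s: 10.8
tool_pos: [0.4769, 0.2905, 0.1918]
orientation: [-1.207, 1.213, -1.214]
contact_force: [1.3, 0.2, -1.8]
opening: 0.0539
```

```bash
python3 go.py .613 .2155 .19 0
python3 - <<'E'
from h import *
s=eyes.capture('side'); crop(s,170,80,120,100,5,'pics/s11.png')
E
```

```text
t 10.8 pos [0.4769 0.2905 0.1918] F [ 1.3  0.2 -1.8] open 0.0539 q7 [ 0.1  -0.95] jawdir [ 1.    -0.006 -0.   ]
rot [ 0.  -0.3  0. ] slide [ 74.2   1.8 136.6] len 155.0
```

View pics/s11.png

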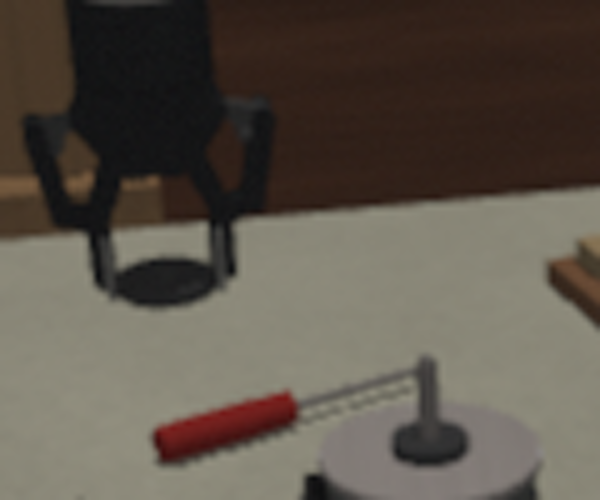

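Held flat. Move over the spindle.

Emit:
apply_moves(rotation=[[0, 0, 0], [0, 0, 0], [0, 0, 0], [0, 0, 0], [0, 0, 0]], slide=[[22, 0, 40], [44, 0, 80], [66, 0, 120], [74, 0, 136.5], [74, 0, 136.5]], jaw=[-0.1, -0.1, -0.1, -0.1, -0.1])

```text
time_s: 11.35
tool_pos: [0.6159, 0.2116, 0.1881]
orientation: [-1.205, 1.219, -1.22]
contact_force: [-0.6, -0.2, -1.6]
opening: 0.0535
```

```bash
python3 go.py .613 .2155 .19 0
python3 - <<'E'
from h import *
s=eyes.capture('side'); crop(s,210,80,100,100,6,'pics/s12.png')
t=eyes.capture('top'); crop(t,150,170,100,100,5,'pics/t12.png')
E
```

```text
t 11.35 pos [0.6159 0.2116 0.1881] F [-0.6 -0.2 -1.6] open 0.0535 q7 [ 0.18 -0.75] jawdir [ 1.    -0.013 -0.001]
rot [ 0.1 -0.7  0.1] slide [-3.9 -1.9 -3. ] len 5.0
```

View pics/s12.png

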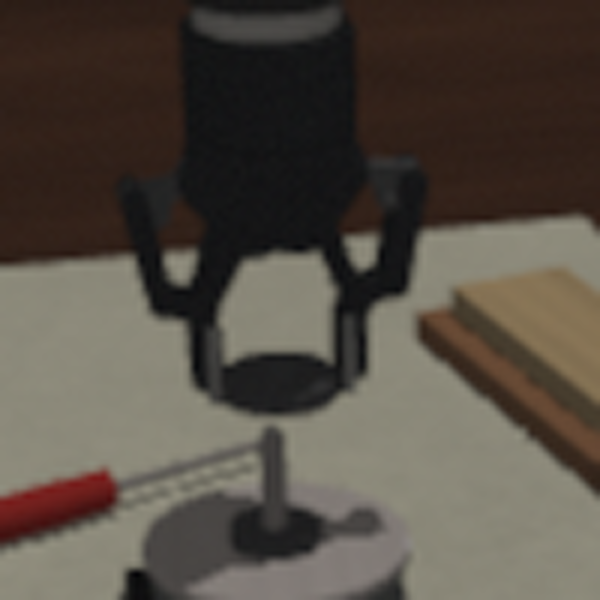

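View pics/t12.png

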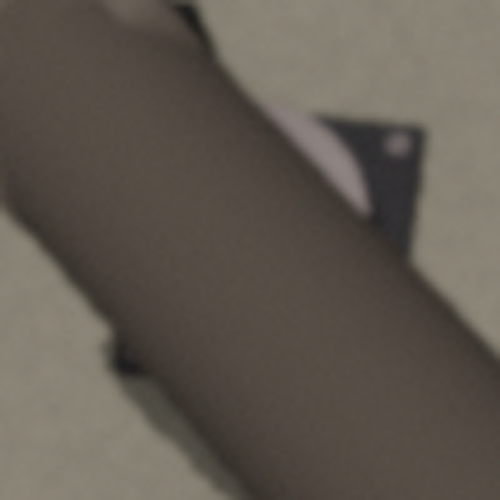

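Emit:
apply_moves(rotation=[[0, 0, 0], [0, 0, 0], [0, 0, 0]], slide=[[-3, 0, -2], [-3, 0, -2], [-3, 0, -2]], jaw=[-0.1, -0.1, -0.1])

```text
time_s: 11.75
tool_pos: [0.6104, 0.2199, 0.1901]
orientation: [-1.207, 1.212, -1.212]
contact_force: [-0.1, -0.0, -1.3]
opening: 0.0537
```

```bash
python3 go.py .613 .2155 .19 0
```

```text
t 11.75 pos [0.6104 0.2199 0.1901] F [-0.1 -0.  -1.3] open 0.0537 q7 [ 0.17 -0.76] jawdir [ 1.    -0.004  0.   ]
rot [-0.  -0.2  0. ] slide [4.4 0.1 2.6] len 5.0
```

Emit:
apply_moves(rotation=[[0, 0, 0], [0, 0, 0], [0, 0, 0], [0, 0, 0]], slide=[[4, 0, 2.5], [4, 0, 2.5], [4, 10, 2.5], [4, 16, 2.5]], jaw=[-0.1, -0.1, -0.1, -0.1])

```text
time_s: 12.15
tool_pos: [0.6136, 0.2142, 0.1726]
orientation: [-1.207, 1.215, -1.214]
contact_force: [0.1, -0.0, -2.5]
opening: 0.0538
```

```bash
python3 go.py .613 .2155 .17 0
python3 - <<'E'
from h import *
s=eyes.capture('side'); crop(s,210,80,100,100,6,'pics/s13.png')
E
```

```text
t 12.15 pos [0.6136 0.2142 0.1726] F [ 0.1 -0.  -2.5] open 0.0538 q7 [ 0.17 -0.76] jawdir [ 1.    -0.007 -0.001]
rot [ 0.1 -0.4  0. ] slide [-1.2  2.6 -0.6] len 3.0
```

View pics/s13.png

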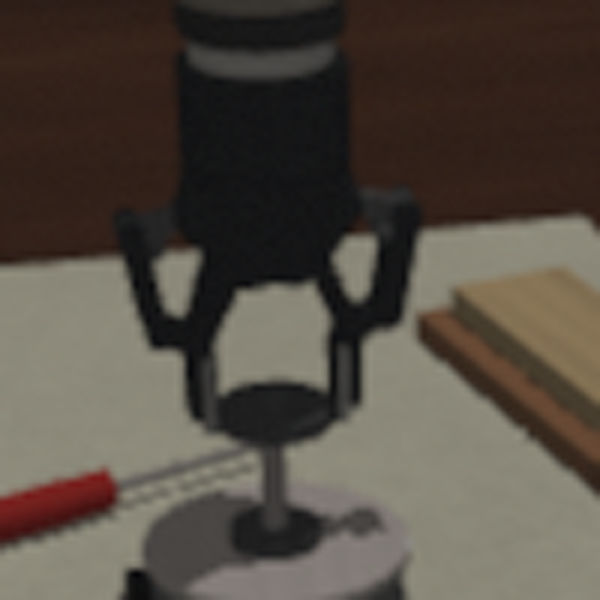

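Emit:
apply_moves(rotation=[[0, 0, 0], [0, 0, 0], [0, 0, 0], [0, 0, 0], [0, 0, 0]], slide=[[0, 6, 0], [0, 12, 0], [0, 18, 0], [0, 24, 0], [0, 26, 0]], jaw=[-0.1, -0.1, -0.1, -0.1, -0.1])

```text
time_s: 12.7
tool_pos: [0.6136, 0.2144, 0.1468]
orientation: [-1.207, 1.215, -1.214]
contact_force: [-0.1, -1.2, -0.9]
opening: 0.0539
```

```bash
python3 go.py .613 .2155 .122 0
python3 - <<'E'
from h import *
s=eyes.capture('side'); crop(s,210,80,100,100,6,'pics/s14.png')
E
```

```text
t 12.7 pos [0.6136 0.2144 0.1468] F [-0.1 -1.2 -0.9] open 0.0539 q7 [ 0.16 -0.78] jawdir [ 1.    -0.007 -0.001]
rot [ 0.1 -0.4  0. ] slide [-1.1 24.8 -0.6] len 25.0
```

View pics/s14.png

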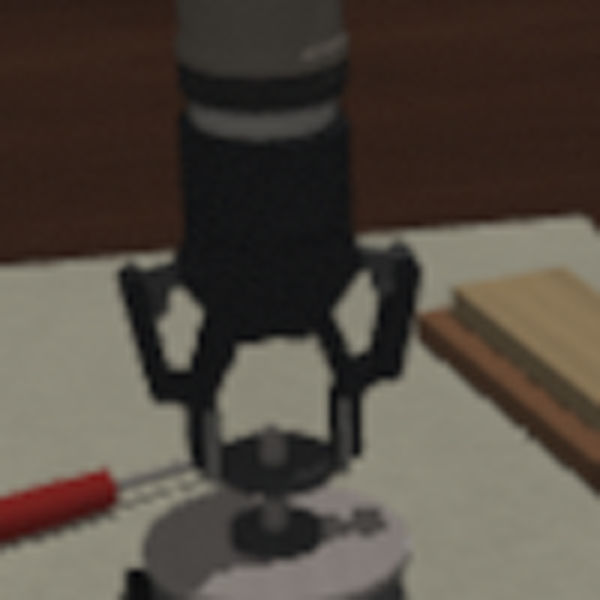

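Threaded. Down to the boss.

Emit:
apply_moves(rotation=[[0, 0, 0], [0, 0, 0], [0, 0, 0], [0, 0, 0], [0, 0, 0]], slide=[[-1, 8, 0], [-1, 16, 0], [-1, 21, 0], [-1, 24, 0], [-1, 25, 0]], jaw=[-0.1, -0.1, -0.1, -0.1, -0.1])

```text
time_s: 13.25
tool_pos: [0.6135, 0.2151, 0.1222]
orientation: [-1.208, 1.215, -1.214]
contact_force: [-2.9, -2.4, 0.5]
opening: 0.054
```

```bash
python3 go.py .613 .2155 .121 0
```

```text
t 13.25 pos [0.6135 0.2151 0.1222] F [-2.9 -2.4  0.5] open 0.054 q7 [ 0.15 -0.8 ] jawdir [ 1.    -0.007 -0.001]
rot [ 0.1 -0.4  0.1] slide [-0.4  1.2 -0.5] len 1.0
```

Emit:
apply_moves(rotation=[[0, 0, 0], [0, 0, 0], [0, 0, 0], [0, 0, 0], [0, 0, 0]], slide=[[0, 0, 0], [0, 0, 0], [0, -30, 0], [0, -75, 0], [0, -75, 0]], jaw=[0.3, 0.6, 0.7, 0.7, 0.7])

```text
time_s: 13.75
tool_pos: [0.6181, 0.22, 0.2058]
orientation: [-1.19, 1.207, -1.214]
contact_force: [1.3, 1.6, 1.1]
opening: 0.0724
```

```bash
python3 go.py .4455 -.001 .1 0
python3 - <<'E'
from h import *
s=eyes.capture('side'); crop(s,210,80,100,130,4.5,'pics/s15.png')
E
```

```text
t 13.75 pos [0.6181 0.22   0.2058] F [1.3 1.6 1.1] open 0.0724 q7 [ 0.18 -0.75] jawdir [ 1.    -0.006  0.014]
rot [-0.8 -0.3 -0.5] slide [ 222.9  101.6 -172.8] len 300.0
```

View pics/s15.png

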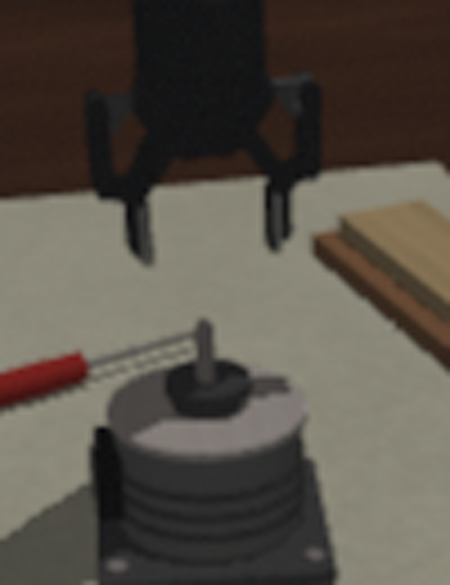

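Emit:
apply_moves(rotation=[[0, 0, 0], [0, 0, 0], [0, 0, 0], [0, 0, 0], [0, 0, 0]], slide=[[37, 0, -30], [74, 0, -60], [111, 15, -90], [148, 30, -120], [185, 45, -148]], jaw=[0.7, 0.7, 0.7, 0.7, 0.7])

```text
time_s: 14.3
tool_pos: [0.4638, 0.0309, 0.1522]
orientation: [-1.205, 1.212, -1.214]
contact_force: [1.0, -0.2, -0.6]
opening: 0.0725
```

Emit:
apply_moves(rotation=[[0, 0, 0], [0, 0, 0], [0, 0, 0], [0, 0, 0]], slide=[[30, 35, -20], [30, 70, -20], [30, 70, -20], [30, 70, -20]], jaw=[0.7, 0.7, 0.7, 0.7])

```text
time_s: 14.7
tool_pos: [0.4455, 0.0031, 0.0833]
orientation: [-1.205, 1.213, -1.212]
contact_force: [0.8, 0.4, 0.3]
opening: 0.0725
```

```bash
python3 go.py .4455 -.001 .024 0
python3 - <<'E'
from h import *
s=eyes.capture('side'); crop(s,150,180,110,100,6,'pics/s16.png')
E
```

```text
t 14.7 pos [0.4455 0.0031 0.0833] F [0.8 0.4 0.3] open 0.0725 q7 [ 0.63 -0.46] jawdir [ 1.    -0.005  0.001]
rot [-0.1 -0.3 -0.1] slide [ 4.2 59.3 -0. ] len 59.0
```

View pics/s16.png

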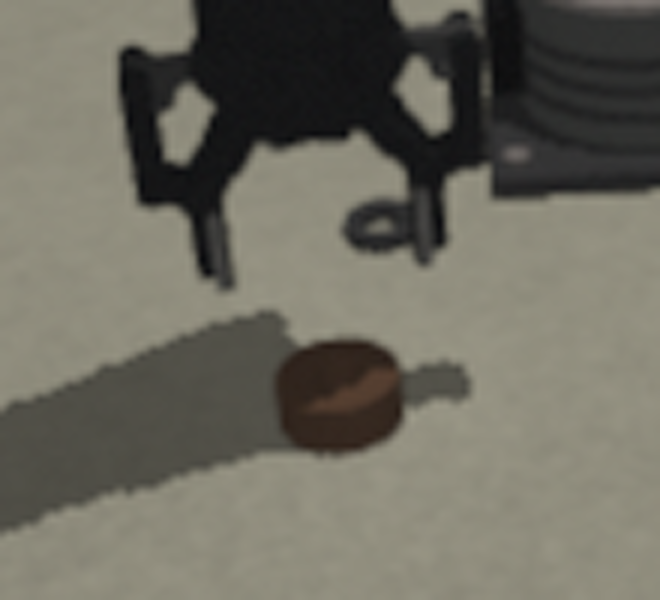

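Emit:
apply_moves(rotation=[[0, 0, 0], [0, 0, 0], [0, 0, 0], [0, 0, 0], [0, 0, 0]], slide=[[4, 25, 0], [4, 50, 0], [4, 60, 0], [4, 60, 0], [4, 60, 0]], jaw=[0.7, 0.6, 0.4, 0.2, 0], newtons=20)

```text
time_s: 15.25
tool_pos: [0.4458, -0.0015, 0.0239]
orientation: [-1.205, 1.212, -1.214]
contact_force: [-0.2, -0.4, -0.9]
opening: 0.0516
```

Emit:
apply_moves(rotation=[[0, 0, 0], [0, 0, 0], [0, 0, 0]], slide=[[0, 0, 0], [0, 0, 0], [0, 0, 0]], jaw=[-0.1, -0.2, -0.2], newtons=60)

```text
time_s: 15.55
tool_pos: [0.4449, -0.0024, 0.0233]
orientation: [-1.205, 1.213, -1.215]
contact_force: [-0.0, -0.2, -0.5]
opening: 0.0506
```

```bash
python3 go.py .4455 -.001 .024 0
python3 - <<'E'
from h import *
s=eyes.capture('side'); crop(s,150,180,110,100,6,'pics/s17.png')
E
```

```text
t 15.55 pos [ 0.4449 -0.0024  0.0233] F [-0.  -0.2 -0.5] open 0.0506 q7 [ 0.55 -0.58] jawdir [ 1.    -0.007  0.001]
rot [-0.1 -0.4  0. ] slide [-1.4 -0.7  0.6] len 2.0
```

View pics/s17.png

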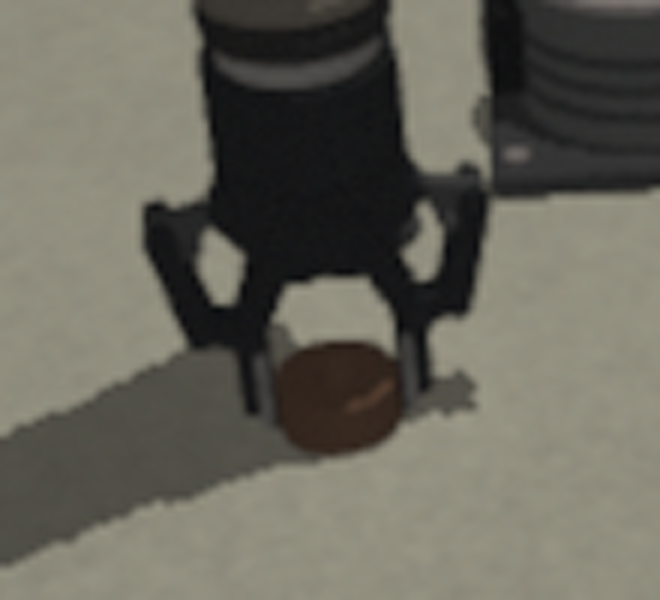

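Emit:
apply_moves(rotation=[[0, 0, 0], [0, 0, 0], [0, 0, 0], [0, 0, 0], [0, 0, 0]], slide=[[0, -20, 0], [0, -65, 0], [0, -110, 0], [0, -155, 0], [-20, -177, 16]], jaw=[-0.2, -0.2, -0.2, -0.2, -0.2])

```text
time_s: 16.1
tool_pos: [0.4608, 0.0149, 0.2029]
orientation: [-1.205, 1.214, -1.223]
contact_force: [0.7, 0.4, -0.9]
opening: 0.0508
```

Emit:
apply_moves(rotation=[[0, 0, 0], [0, 0, 0], [0, 0, 0], [0, 0, 0], [0, 0, 0]], slide=[[-36, 0, 28], [-72, 0, 56], [-108, 0, 84], [-144, 0, 112], [-180, 0, 140]], jaw=[-0.2, -0.2, -0.2, -0.2, -0.2])

```text
time_s: 16.6
tool_pos: [0.6027, 0.1977, 0.1993]
orientation: [-1.207, 1.215, -1.215]
contact_force: [0.3, -0.2, -0.4]
opening: 0.0502
```

Emit:
apply_moves(rotation=[[0, 0, 0], [0, 0, 0], [0, 0, 0], [0, 0, 0]], slide=[[-16, 0, 12], [-16, 0, 12], [-16, 0, 12], [-16, 0, 12]], jaw=[-0.2, -0.2, -0.2, -0.2])

```text
time_s: 17.0
tool_pos: [0.6135, 0.211, 0.1995]
orientation: [-1.207, 1.215, -1.216]
contact_force: [0.3, 0.1, -1.6]
opening: 0.0502
```

```bash
python3 go.py .6125 .214 .18 0
python3 - <<'E'
from h import *
s=eyes.capture('side'); crop(s,210,80,100,100,6,'pics/s18.png')
E
```

```text
t 17.0 pos [0.6135 0.211  0.1995] F [ 0.3  0.1 -1.6] open 0.0502 q7 [ 0.21 -0.76] jawdir [ 1.    -0.008 -0.001]
rot [ 0.  -0.4  0.1] slide [-3.  19.4 -1. ] len 20.0
```

View pics/s18.png

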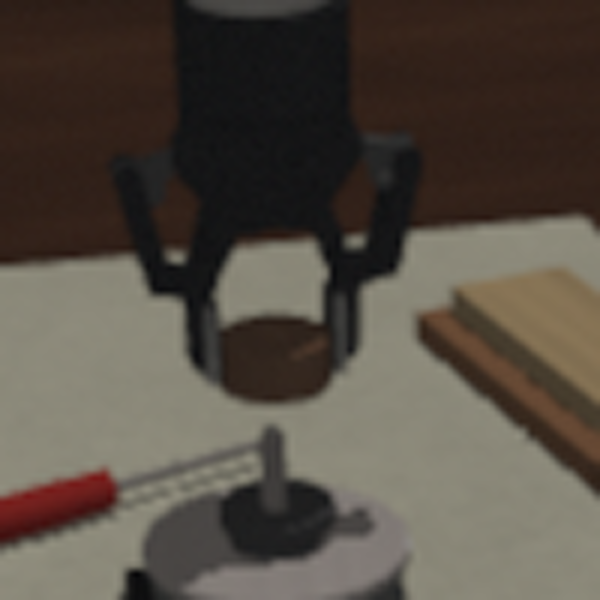

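Emit:
apply_moves(rotation=[[0, 0, 0], [0, 0, 0], [0, 0, 0], [0, 0, 0], [0, 0, 0]], slide=[[-3, 0, -1.5], [-3, 15, -1.5], [-3, 26, -1.5], [-3, 34, -1.5], [-3, 40, -1.5]], jaw=[-0.2, -0.2, -0.2, -0.2, -0.2])

```text
time_s: 17.55
tool_pos: [0.612, 0.2151, 0.1581]
orientation: [-1.208, 1.215, -1.214]
contact_force: [-0.2, 0.3, -0.1]
opening: 0.0501
```

```bash
python3 go.py .6125 .214 .1363 0
python3 - <<'E'
from h import *
s=eyes.capture('side'); crop(s,210,80,100,100,6,'pics/s19.png')
E
```

```text
t 17.55 pos [0.612  0.2151 0.1581] F [-0.2  0.3 -0.1] open 0.0501 q7 [ 0.19 -0.8 ] jawdir [ 1.    -0.007 -0.002]
rot [ 0.1 -0.4  0.1] slide [ 1.1 21.8  0.6] len 22.0
```

View pics/s19.png

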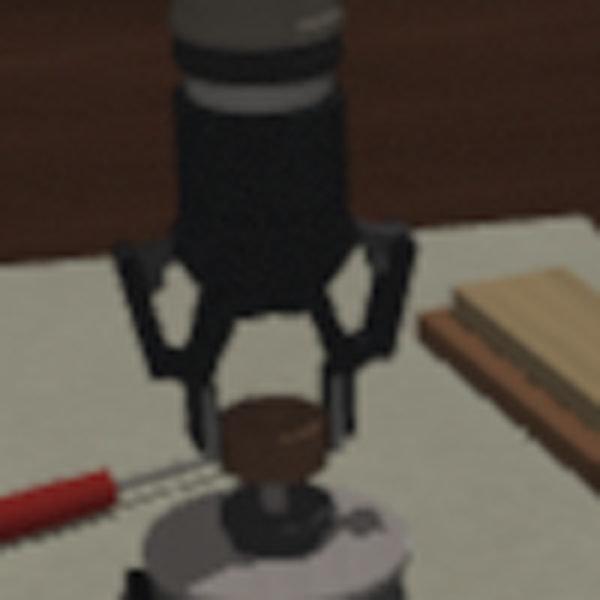

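Emit:
apply_moves(rotation=[[0, 0, 0], [0, 0, 0], [0, 0, 0], [0, 0, 0], [0, 0, 0]], slide=[[1, 8, 0], [1, 14, 0], [1, 18, 0], [1, 20.5, 0], [1, 21, 0]], jaw=[-0.2, -0.2, -0.2, -0.2, -0.2])

```text
time_s: 18.1
tool_pos: [0.6124, 0.2146, 0.1385]
orientation: [-1.206, 1.214, -1.214]
contact_force: [0.8, -0.2, -1.9]
opening: 0.0504
```

```bash
python3 go.py .6125 .214 .1363 0
```

```text
t 18.1 pos [0.6124 0.2146 0.1385] F [ 0.8 -0.2 -1.9] open 0.0504 q7 [ 0.19 -0.81] jawdir [ 1.    -0.007 -0.   ]
rot [ 0.  -0.4  0. ] slide [0.6 2.2 0.1] len 2.0
```

Emit:
apply_moves(rotation=[[0, 0, 0], [0, 0, 0], [0, 0, 0], [0, 0, 0], [0, 0, 0]], slide=[[0, 1, 0], [0, 1, 0], [0, 1, 0], [0, -30, 0], [0, -65, 0]], jaw=[-0.2, 0.3, 0.6, 0.7, 0.7])

```text
time_s: 18.6
tool_pos: [0.6118, 0.2141, 0.2035]
orientation: [-1.209, 1.215, -1.213]
contact_force: [0.7, -0.3, 0.3]
opening: 0.0723
```

```bash
python3 go.py .477 .1365 .1 0
python3 - <<'E'
from h import *
s=eyes.capture('side'); crop(s,210,80,100,130,4.5,'pics/s20.png')
E
```

```text
t 18.6 pos [0.6118 0.2141 0.2035] F [ 0.7 -0.3  0.3] open 0.0723 q7 [ 0.21 -0.77] jawdir [ 1.    -0.006 -0.003]
rot [ 0.1 -0.4  0.1] slide [  78.4  103.9 -134. ] len 187.0
```

View pics/s20.png

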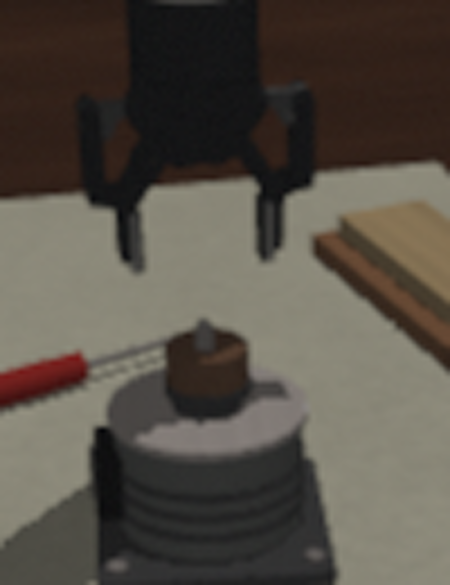

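Emit:
apply_moves(rotation=[[0, 0, 0], [0, 0, 0], [0, 0, 0], [0, 0, 0], [0, 0, 0]], slide=[[24, 0, -42], [48, 0, -84], [72, 15, -126], [78, 55, -135], [78, 95, -135]], jaw=[0.5, 0.3, 0.2, 0.2, 0.2])

```text
time_s: 19.15
tool_pos: [0.4765, 0.1353, 0.1091]
orientation: [-1.204, 1.211, -1.22]
contact_force: [0.9, -0.5, -0.3]
opening: 0.0509
```

Emit:
apply_moves(rotation=[[0, 0, 0], [0, 0, 0], [0, 0, 0]], slide=[[0, 40, 0], [0, 40, 0], [0, 40, 0]], jaw=[0.2, 0.2, 0.2])

```text
time_s: 19.45
tool_pos: [0.4772, 0.1382, 0.0694]
orientation: [-1.206, 1.214, -1.213]
contact_force: [0.6, 0.6, 0.7]
opening: 0.0512
```

```bash
python3 go.py .477 .1365 .019 0
python3 - <<'E'
from h import *
s=eyes.capture('side'); crop(s,170,160,90,90,6.5,'pics/s21.png')
E
```

```text
t 19.45 pos [0.4772 0.1382 0.0694] F [0.6 0.6 0.7] open 0.0512 q7 [ 0.34 -0.83] jawdir [ 1.    -0.006  0.   ]
rot [-0.  -0.3 -0. ] slide [ 1.7 50.4 -0.2] len 50.0
```

View pics/s21.png

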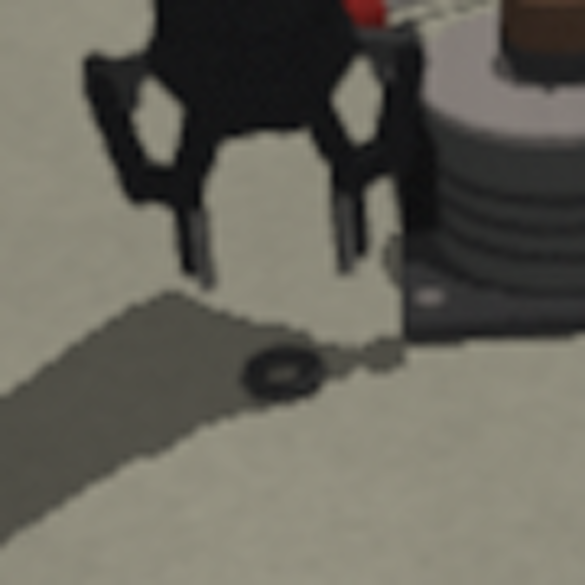

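Emit:
apply_moves(rotation=[[0, 0, 0], [0, 0, 0], [0, 0, 0], [0, 0, 0], [0, 0, 0]], slide=[[1.5, 25, 0], [1.5, 40, 0], [1.5, 46, 0], [1.5, 47.5, 0], [1.5, 47.5, 0]], jaw=[0.2, 0.2, 0.2, 0.2, 0.2], newtons=20)

```text
time_s: 20.0
tool_pos: [0.4775, 0.1364, 0.0219]
orientation: [-1.205, 1.213, -1.214]
contact_force: [0.0, -0.9, 0.6]
opening: 0.0514
```

```bash
python3 go.py .477 .1365 .0215 0
python3 - <<'E'
from h import *
s=eyes.capture('side'); crop(s,180,180,60,60,10,'pics/s22.png')
E
```

```text
t 20.0 pos [0.4775 0.1364 0.0219] F [ 0.  -0.9  0.6] open 0.0514 q7 [ 0.29 -0.9 ] jawdir [ 1.    -0.006  0.001]
rot [-0.1 -0.4 -0. ] slide [-0.1  0.4 -0.5] len 1.0
```

View pics/s22.png

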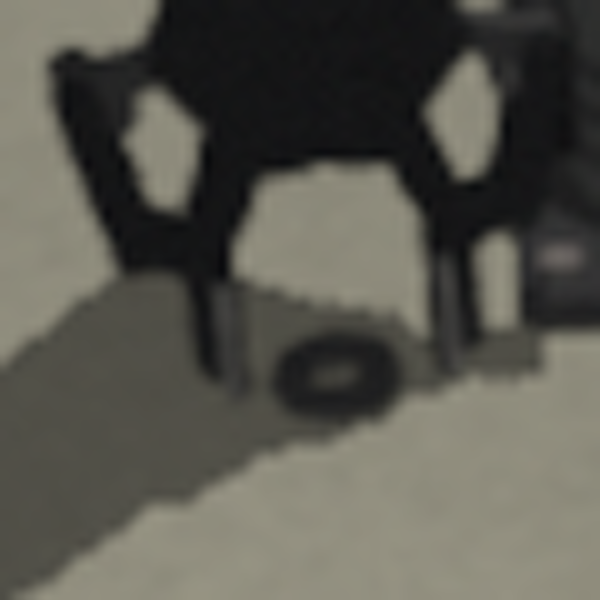

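Emit:
apply_moves(rotation=[[0, 0, 0], [0, 0, 0], [0, 0, 0], [0, 0, 0], [0, 0, 0]], slide=[[0, 0, 0], [0, 0, 0], [0, 0, 0], [0, 0, 0], [0, 0, 0]], jaw=[0, -0.2, -0.4, -0.5, -0.5], newtons=20)

```text
time_s: 20.55
tool_pos: [0.4774, 0.1362, 0.0221]
orientation: [-1.205, 1.213, -1.215]
contact_force: [-1.8, -0.1, 5.8]
opening: 0.035
```

Emit:
apply_moves(rotation=[[0, 0, 0], [0, 0, 0], [0, 0, 0], [0, 0, 0]], slide=[[0, 0, 0], [0, -5, 0], [0, -25, 0], [0, -40, 0]], jaw=[-0.5, -0.5, -0.5, -0.5], newtons=40)

```text
time_s: 20.95
tool_pos: [0.477, 0.1362, 0.0621]
orientation: [-1.206, 1.214, -1.214]
contact_force: [0.1, 0.1, -0.6]
opening: 0.0339
```

```bash
python3 go.py .477 .1365 .0215 0
python3 - <<'E'
from h import *
s=eyes.capture('side'); crop(s,180,160,60,60,10,'pics/s23.png')
E
```

```text
t 20.95 pos [0.477  0.1362 0.0621] F [ 0.1  0.1 -0.6] open 0.0339 q7 [ 0.34 -0.84] jawdir [ 1.    -0.006  0.   ]
rot [-0.  -0.4 -0. ] slide [-0.3 40.6  0. ] len 41.0
```

View pics/s23.png

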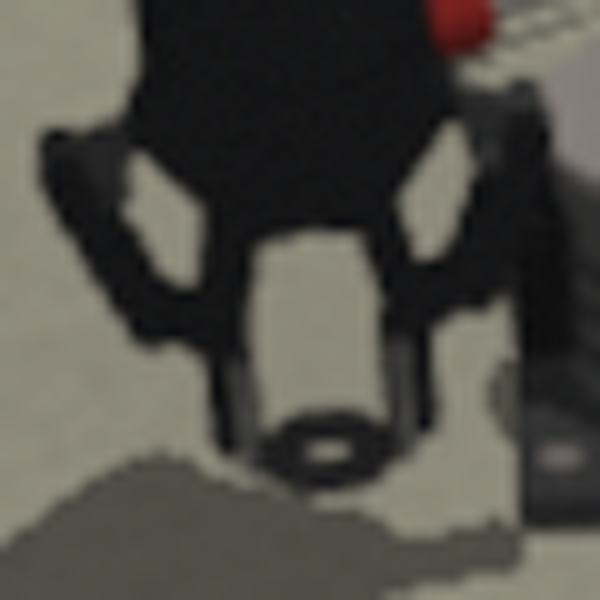

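Emit:
apply_moves(rotation=[[0, 0, 0], [0, 0, 0], [0, 0, 0], [0, 0, 0], [0, 0, 0]], slide=[[0, -45, 0], [0, -90, 0], [0, -135, 0], [-22, -138, 38], [-44, -138, 76]], jaw=[-0.5, -0.5, -0.5, -0.5, -0.5])

```text
time_s: 21.5
tool_pos: [0.5559, 0.1782, 0.2027]
orientation: [-1.2, 1.21, -1.222]
contact_force: [-0.1, -0.2, 0.7]
opening: 0.0338
```

Emit:
apply_moves(rotation=[[0, 0, 0], [0, 0, 0], [0, 0, 0], [0, 0, 0], [0, 0, 0]], slide=[[-20, 0, 35], [-34, 0, 59.5], [-34, 0, 59.5], [-34, 0, 59.5], [-34, 0, 59.5]], jaw=[-0.5, -0.5, -0.5, -0.5, -0.5])

```text
time_s: 22.0
tool_pos: [0.612, 0.2125, 0.199]
orientation: [-1.208, 1.214, -1.214]
contact_force: [-0.3, 0.4, -0.7]
opening: 0.0337
```

```bash
python3 go.py .6122 .2145 .18 0
python3 - <<'E'
from h import *
s=eyes.capture('side'); crop(s,210,80,100,100,6,'pics/s24.png')
E
```

```text
t 22.0 pos [0.612  0.2125 0.199 ] F [-0.3  0.4 -0.7] open 0.0337 q7 [ 0.22 -0.78] jawdir [ 1.    -0.006 -0.001]
rot [ 0.  -0.4  0.1] slide [-2.  19.   0.2] len 19.0
```

View pics/s24.png

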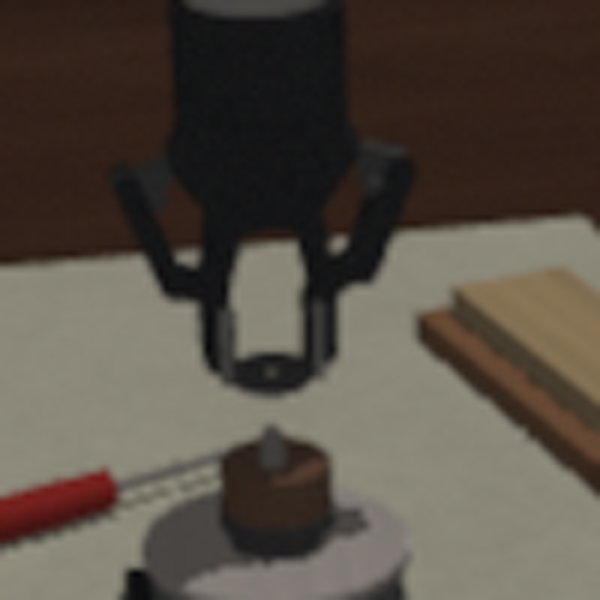

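Emit:
apply_moves(rotation=[[0, 0, 0], [0, 0, 0], [0, 0, 0], [0, 0, 0], [0, 0, 0]], slide=[[-2, 0, 0], [-2, 14, 0], [-2, 22, 0], [-2, 28, 0], [-2, 32, 0]], jaw=[-0.5, -0.5, -0.5, -0.5, -0.5])

```text
time_s: 22.55
tool_pos: [0.6125, 0.2147, 0.166]
orientation: [-1.208, 1.215, -1.214]
contact_force: [0.1, -0.3, -0.6]
opening: 0.0342
```

```bash
python3 go.py .6122 .2145 .159 0
python3 - <<'E'
from h import *
s=eyes.capture('side'); crop(s,230,110,60,60,10,'pics/s25.png')
E
```

```text
t 22.55 pos [0.6125 0.2147 0.166 ] F [ 0.1 -0.3 -0.6] open 0.0342 q7 [ 0.21 -0.8 ] jawdir [ 1.    -0.007 -0.001]
rot [ 0.1 -0.4  0. ] slide [ 0.2  7.  -0.3] len 7.0
```

View pics/s25.png

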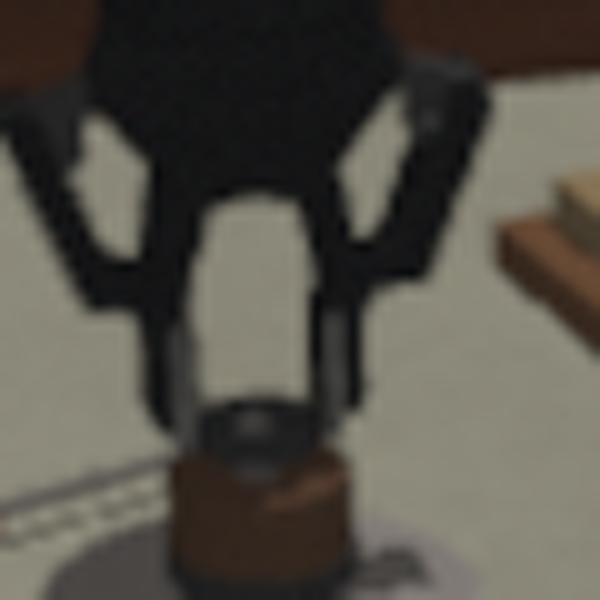

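Emit:
apply_moves(rotation=[[0, 0, 0], [0, 0, 0], [0, 0, 0], [0, 0, 0], [0, 0, 0]], slide=[[0, 3, 0], [0, 5, 0], [0, 6, 0], [0, 6.5, 0], [0, 6.5, 0]], jaw=[-0.5, -0.5, -0.5, -0.5, -0.5])

```text
time_s: 23.1
tool_pos: [0.613, 0.2152, 0.1609]
orientation: [-1.206, 1.214, -1.214]
contact_force: [0.2, -0.0, 0.3]
opening: 0.0339
```

```bash
python3 go.py .6122 .2145 .159 0
```

```text
t 23.1 pos [0.613  0.2152 0.1609] F [ 0.2 -0.   0.3] open 0.0339 q7 [ 0.21 -0.8 ] jawdir [ 1.    -0.007  0.   ]
rot [-0.  -0.4  0. ] slide [ 0.7  1.9 -0.8] len 2.0
```

Emit:
apply_moves(rotation=[[0, 0, 0], [0, 0, 0], [0, 0, 0], [0, 0, 0], [0, 0, 0]], slide=[[0, 1, 0], [0, 1, 0], [0, 1, 0], [0, 0, 0], [0, -45, 0]], jaw=[-0.5, -0.1, 0.2, 0.3, 0.3])

```text
time_s: 23.6
tool_pos: [0.6099, 0.2125, 0.2004]
orientation: [-1.218, 1.22, -1.212]
contact_force: [0.8, -0.2, -0.5]
opening: 0.0553
```

```bash
python3 go.py .4418 -.274 .1 0
python3 - <<'E'
from h import *
s=eyes.capture('side'); crop(s,210,80,100,130,4.5,'pics/s26.png')
E
```

```text
t 23.6 pos [0.6099 0.2125 0.2004] F [ 0.8 -0.2 -0.5] open 0.0553 q7 [ 0.22 -0.77] jawdir [ 1.    -0.006 -0.011]
rot [ 0.6 -0.4  0.3] slide [ 487.   104.6 -163.9] len 524.0
```

View pics/s26.png

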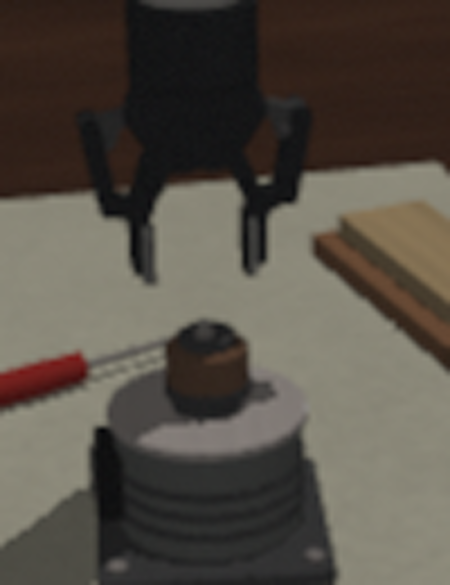

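Emit:
apply_moves(rotation=[[0, 0, 0], [0, 0, 0], [0, 0, 0], [0, 0, 0], [0, 0, 0]], slide=[[46, 0, -17], [92, 0, -34], [138, 0, -51], [184, 0, -68], [230, 0, -85]], jaw=[0.3, 0.3, 0.3, 0.3, 0.3])

```text
time_s: 24.15
tool_pos: [0.5259, -0.0159, 0.2062]
orientation: [-1.206, 1.213, -1.215]
contact_force: [-0.2, -0.7, 0.7]
opening: 0.0551
```

Emit:
apply_moves(rotation=[[0, 0, 0], [0, 0, 0], [0, 0, 0], [0, 0, 0], [0, 0, 0]], slide=[[46, 10, -16], [92, 20, -32], [138, 30, -48], [184, 40, -64], [230, 50, -80]], jaw=[0.3, 0.3, 0.3, 0.3, 0.3])

```text
time_s: 24.65
tool_pos: [0.4445, -0.2457, 0.1562]
orientation: [-1.206, 1.212, -1.216]
contact_force: [0.8, -0.2, 0.4]
opening: 0.0553
```

Emit:
apply_moves(rotation=[[0, 0, 0], [0, 0, 0], [0, 0, 0], [0, 0, 0]], slide=[[29, 30, -6], [29, 60, -6], [29, 60, -6], [29, 60, -6]], jaw=[0.3, 0.3, 0.3, 0.3])

```text
time_s: 25.05
tool_pos: [0.4395, -0.2718, 0.0964]
orientation: [-1.206, 1.213, -1.213]
contact_force: [0.2, -0.8, -0.4]
opening: 0.0554
```

```bash
python3 go.py .4418 -.274 .027 0
python3 - <<'E'
from h import *
s=eyes.capture('side'); crop(s,170,260,100,100,6,'pics/s27.png')
E
```

```text
t 25.05 pos [ 0.4395 -0.2718  0.0964] F [ 0.2 -0.8 -0.4] open 0.0554 q7 [1.14 0.08] jawdir [ 1.    -0.005  0.001]
rot [-0.  -0.3 -0. ] slide [ 2.2 69.4  2.3] len 69.0
```

View pics/s27.png

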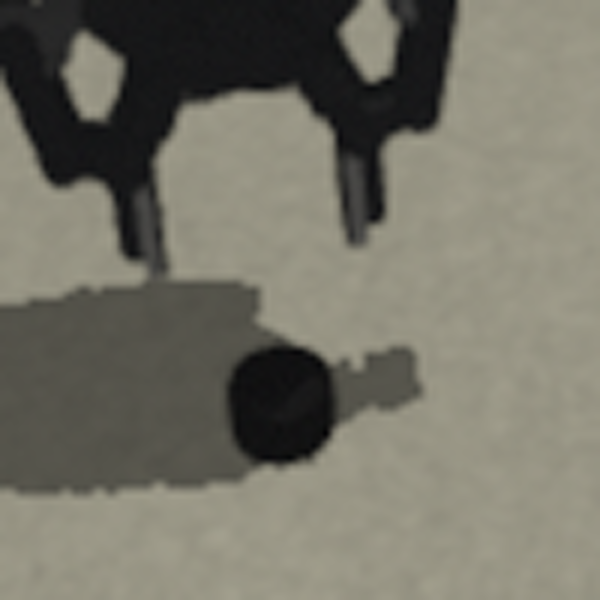

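Emit:
apply_moves(rotation=[[0, 0, 0], [0, 0, 0], [0, 0, 0], [0, 0, 0], [0, 0, 0]], slide=[[2, 30, 2], [2, 60, 2], [2, 69, 2], [2, 69, 2], [2, 69, 2]], jaw=[0.3, 0.3, 0.2, 0, -0.3], newtons=20)

```text
time_s: 25.6
tool_pos: [0.4422, -0.2747, 0.0285]
orientation: [-1.206, 1.211, -1.215]
contact_force: [1.1, -0.2, -0.4]
opening: 0.0332
```

Emit:
apply_moves(rotation=[[0, 0, 0], [0, 0, 0], [0, 0, 0]], slide=[[0, 0, 0], [0, 0, 0], [0, 0, 0]], jaw=[-0.5, -0.5, -0.5], newtons=40)

```text
time_s: 25.9
tool_pos: [0.4422, -0.2751, 0.0285]
orientation: [-1.205, 1.211, -1.216]
contact_force: [-0.2, 0.5, 6.7]
opening: 0.0323
```

```bash
python3 go.py .4418 -.274 .027 0
python3 - <<'E'
from h import *
s=eyes.capture('side'); crop(s,170,260,100,100,6,'pics/s28.png')
E
```

```text
t 25.9 pos [ 0.4422 -0.2751  0.0285] F [-0.2  0.5  6.7] open 0.0323 q7 [ 1.07 -0.01] jawdir [ 1.    -0.006  0.003]
rot [-0.2 -0.4  0.1] slide [-1.1  1.5 -0.4] len 2.0
```

View pics/s28.png

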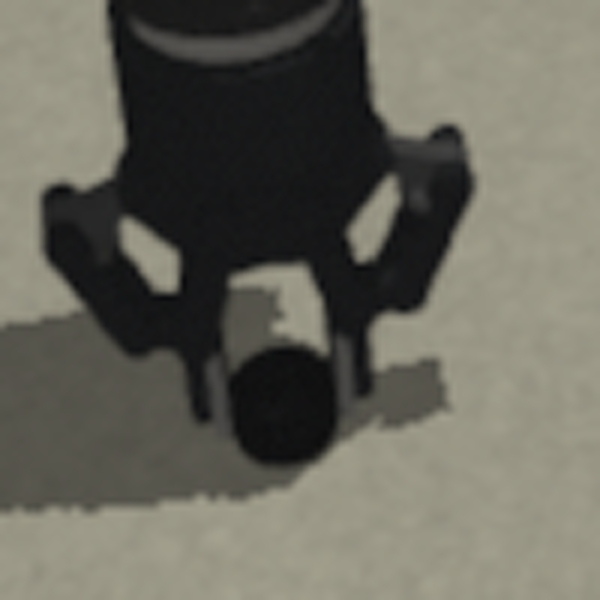

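Emit:
apply_moves(rotation=[[0, 0, 0], [0, 0, 0], [0, 0, 0], [0, 0, 0], [0, 0, 0]], slide=[[0, -10, 0], [0, -55, 0], [0, -100, 0], [0, -145, 0], [0, -180, 0]], jaw=[-0.5, -0.5, -0.5, -0.5, -0.5])

```text
time_s: 26.45
tool_pos: [0.4412, -0.2747, 0.2101]
orientation: [-1.206, 1.211, -1.216]
contact_force: [0.1, -0.9, -0.4]
opening: 0.0326
```

Emit:
apply_moves(rotation=[[0, 0, 0], [0, 0, 0], [0, 0, 0], [0, 0, 0], [0, 0, 0]], slide=[[-44, 0, 15], [-88, 0, 30], [-132, 0, 46], [-176, 0, 61], [-220, 0, 77]], jaw=[-0.5, -0.5, -0.5, -0.5, -0.5])

```text
time_s: 26.95
tool_pos: [0.5192, -0.0538, 0.2075]
orientation: [-1.207, 1.213, -1.216]
contact_force: [0.8, -0.3, -0.3]
opening: 0.0326
```

Emit:
apply_moves(rotation=[[0, 0, 0], [0, 0, 0], [0, 0, 0], [0, 0, 0], [0, 0, 0]], slide=[[-44, 0, 15], [-88, 0, 30], [-132, 0, 46], [-176, 0, 61], [-220, 0, 77]], jaw=[-0.5, -0.5, -0.5, -0.5, -0.5])

```text
time_s: 27.45
tool_pos: [0.5979, 0.1655, 0.2073]
orientation: [-1.206, 1.214, -1.215]
contact_force: [1.2, 0.5, -0.0]
opening: 0.0324
```

Emit:
apply_moves(rotation=[[0, 0, 0], [0, 0, 0], [0, 0, 0], [0, 0, 0], [0, 0, 0]], slide=[[-30, 0, 10], [-47, 0, 15], [-47, 0, 15], [-47, 0, 15], [-47, 0, 15]], jaw=[-0.5, -0.5, -0.5, -0.5, -0.5])

```text
time_s: 27.95
tool_pos: [0.613, 0.209, 0.2067]
orientation: [-1.207, 1.215, -1.217]
contact_force: [0.1, 0.1, -1.0]
opening: 0.0325
```

```bash
python3 go.py .6125 .2138 .185 0
python3 - <<'E'
from h import *
s=eyes.capture('side'); crop(s,210,60,100,100,6,'pics/s29.png')
E
```

```text
t 27.95 pos [0.613  0.209  0.2067] F [ 0.1  0.1 -1. ] open 0.0325 q7 [ 0.24 -0.78] jawdir [ 1.    -0.009 -0.   ]
rot [ 0.  -0.5  0.1] slide [-4.8 21.7 -0.6] len 22.0
```

View pics/s29.png

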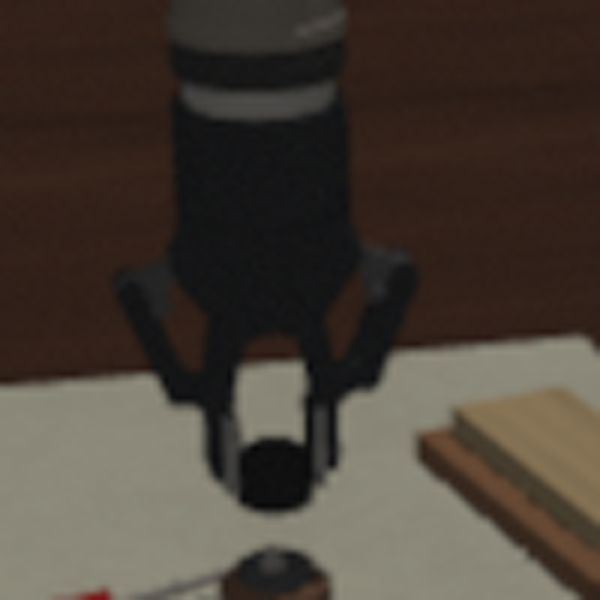

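Emit:
apply_moves(rotation=[[0, 0, 0], [0, 0, 0], [0, 0, 0], [0, 0, 0], [0, 0, 0]], slide=[[-4, 0, -0.5], [-4, 10, -0.5], [-4, 18, -0.5], [-4, 20, -0.5], [-4, 20, -0.5]], jaw=[-0.5, -0.5, -0.5, -0.5, -0.5])

```text
time_s: 28.5
tool_pos: [0.6121, 0.2147, 0.1858]
orientation: [-1.208, 1.215, -1.214]
contact_force: [-0.1, 0.2, -1.2]
opening: 0.0322
```

```bash
python3 go.py .6125 .2138 .1735 0
python3 - <<'E'
from h import *
s=eyes.capture('side'); crop(s,230,110,60,60,10,'pics/s30.png')
E
```

```text
t 28.5 pos [0.6121 0.2147 0.1858] F [-0.1  0.2 -1.2] open 0.0322 q7 [ 0.23 -0.8 ] jawdir [ 1.    -0.007 -0.002]
rot [ 0.1 -0.4  0. ] slide [ 0.9 12.3  0.4] len 12.0
```

View pics/s30.png

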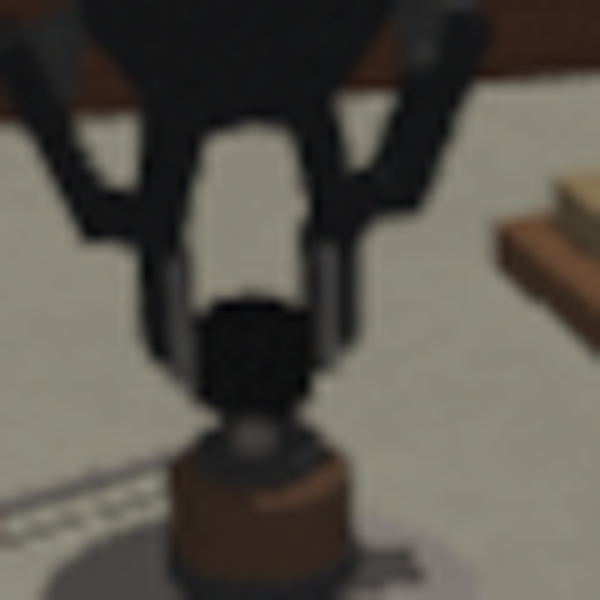

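Cap centred at column ~254, spindle ~255. Lower.

Emit:
apply_moves(rotation=[[0, 0, 0], [0, 0, 0], [0, 0, 0], [0, 0, 0], [0, 0, 0]], slide=[[0.5, 4, 0.3], [0.5, 7, 0.3], [0.5, 10, 0.3], [0.5, 11.5, 0.3], [0.5, 11.5, 0.3]], jaw=[-0.5, -0.5, -0.5, -0.5, -0.5])

```text
time_s: 29.05
tool_pos: [0.6126, 0.2146, 0.1749]
orientation: [-1.207, 1.214, -1.214]
contact_force: [0.5, 0.1, -0.2]
opening: 0.0324
```

```bash
python3 go.py .6125 .2138 .1735 0
python3 - <<'E'
from h import *
s=eyes.capture('side'); crop(s,230,110,60,60,10,'pics/s31.png')
E
```

```text
t 29.05 pos [0.6126 0.2146 0.1749] F [ 0.5  0.1 -0.2] open 0.0324 q7 [ 0.22 -0.8 ] jawdir [ 1.    -0.007 -0.   ]
rot [ 0.  -0.4  0. ] slide [ 0.8  1.4 -0.1] len 2.0
```

View pics/s31.png

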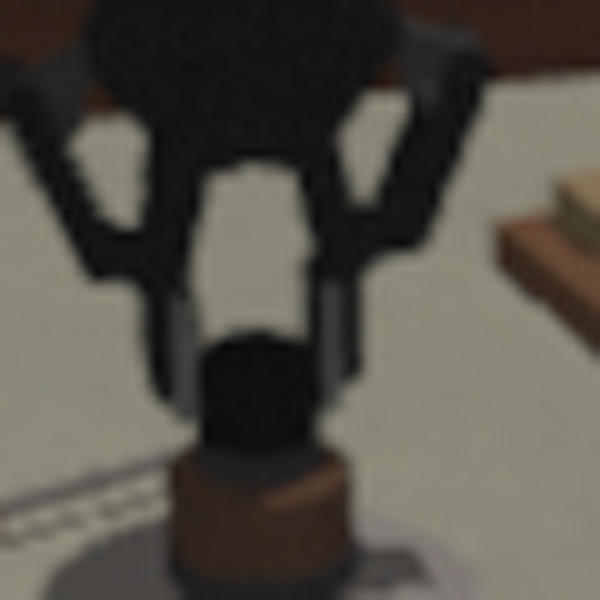

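Seated on the washer to within a millimetre. Release and back off.

Emit:
apply_moves(rotation=[[0, 0, 0], [0, 0, 0], [0, 0, 0], [0, 0, 0], [0, 0, 0]], slide=[[0, 0.5, 0], [0, 0.5, 0], [0, 0.5, 0], [0, -20, 0], [0, -65, 0]], jaw=[-0.4, 0, 0.2, 0.3, 0.3])

```text
time_s: 29.6
tool_pos: [0.6109, 0.2129, 0.2372]
orientation: [-1.214, 1.218, -1.213]
contact_force: [0.6, 0.5, -0.6]
opening: 0.0555
```

Emit:
apply_moves(rotation=[[0, 0, 0], [0, 0, 0], [0, 0, 0], [0, 0, 0], [0, 0, 0]], slide=[[40, 0, -30], [80, 0, -60], [120, 0, -90], [160, 0, -120], [200, 0, -150]], jaw=[0.3, 0.3, 0.3, 0.3, 0.3])

```text
time_s: 30.1
tool_pos: [0.4602, 0.0143, 0.2401]
orientation: [-1.207, 1.214, -1.214]
contact_force: [0.3, -0.9, 1.8]
opening: 0.0555
```

```bash
python3 go.py .6125 .2138 .1735 0
python3 - <<'E'
from h import *
s=eyes.capture('side'); t=eyes.capture('top')
a=[cv2.resize(i,(380,380),interpolation=2) for i in(s[130:210,220:300],s[240:320,270:350],t[180:260,155:235],t[160:240,315:395])]
cv2.imwrite('pics/fin.png',cv2.resize(np.vstack([np.hstack(a[:2]),np.hstack(a[2:])])[:,:,::-1],(600,600)))
crop(t,0,0,560,420,1,'pics/tfin.png')
E
```

```text
t 30.1 pos [0.4602 0.0143 0.2401] F [ 0.3 -0.9  1.8] open 0.0555 q7 [ 0.86 -0.27] jawdir [ 1.    -0.006  0.   ]
rot [-0.  -0.3  0. ] slide [-200.4   66.5  151.1] len 260.0
```

View pics/fin.png

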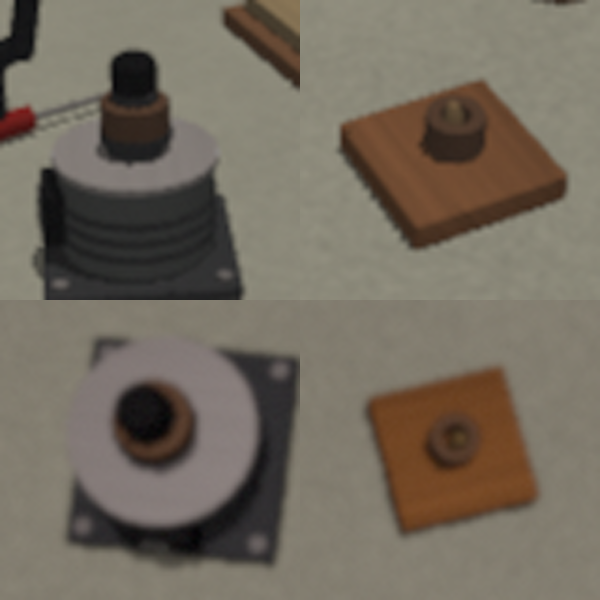

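View pics/tfin.png

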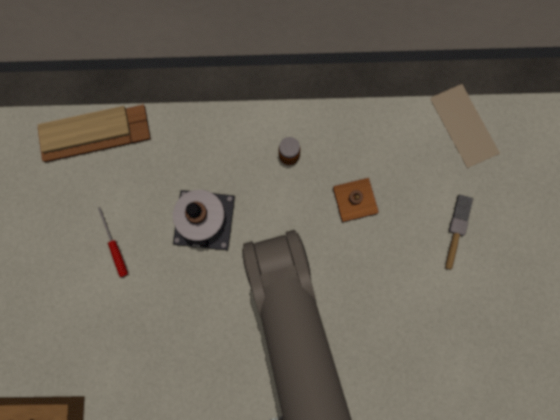

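Run:
```python
from h import *
s=eyes.capture('side'); t=eyes.capture('top')
def blob(im,b,th):
    x,y,w,h=b; p=cv2.resize(im[y:y+h,x:x+w],None,fx=6,fy=6,interpolation=2).max(2)
    cs,_=cv2.findContours((p<th).astype(np.uint8),cv2.RETR_EXTERNAL,cv2.CHAIN_APPROX_NONE)
    k=max(cs,key=cv2.contourArea);m=cv2.moments(k);return np.array([m['m10'],m['m01']])/m['m00']/6+[x-.42,y-.42],np.array(cv2.boundingRect(k))/6+[x,y,0,0]
pt,bt=blob(t,(183,199,24,24),40); ps,bs=blob(s,(246,140,20,17),35)
print(pt,bt,proj('top',[.6128,.215,.158]),plane('top',pt,.158)); print(ps,bs,proj('side',[.6128,.215,.158]),proj('side',[.6128,.215,.171]),two(pt,ps))
arm.job_done()
```

```text
[193.41823432 210.22585532] [186.66666667 203.33333333  14.83333333  15.        ] [192.90361412 209.936785  ] [0.6120786  0.21376857 0.158     ]
[255.02064567 150.29914878] [249.66666667 144.33333333  11.5         12.66666667] [254.89449444 148.40910455] [254.73225174 144.05560196] (array([0.61301379, 0.21489985, 0.1523472 ]), np.float64(0.00014794851450875178))
the job is handed in; nothing more can be done
```

The flange, large wheel, washer and cap are stacked on the spindle in that order, and the small wheel sits flat on the wooden peg. Everything is released and the job was handed in at about 30 s. No verdict was reported.

**Final pictures:** The stack is complete and upright. By eye, the jar, screwdriver and brush have not moved.

**Cap centring:** At its seated height the top view puts the cap at (0.612, 0.214), within about 2 mm of the measured spindle axis at (0.613, 0.2155).

**Cap height, which disagreed:** Using both cameras, the cap came out about 4 to 6 mm lower than its seated height. The side camera had shown a similar offset of about 4 mm for the other parts from the start. I relied on the robot's own height instead: the cap was released about 1 mm above its seat.

**Contact forces:** While the small wheel and the flange were lowered, they touched the peg and spindle lightly, with up to about 5 N sideways. They may sit up to about 3 mm off centre, which is the play in the holes and within the 6 mm limit.

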